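# Check in the sealed sample pots

### The arm

A 6-joint arm with a two-finger parallel gripper is mounted at the origin on the work surface. World frame = base frame: x ahead of the robot, y to its left, z up, the work surface at z = 0. Lengths are in m, angles in rad, forces in N, time in s.
With the tool pointing down it reaches from about 0.25 to 0.725 m from the base axis. Payload 4 kg.
Tool frame: the origin (TCP) lies on the centre line of the jaws, within the pads' length; the fingertips stand 22 mm ahead of it and the grasp point (between the pads) lies 3 mm ahead of it (bot.tip_reach is the distance from the TCP to the fingertips, in m); z points along the fingers, y is the line along which they close (so a half turn about z gives the same grasp; the last joint's range is limited). The gripper opens to 85 mm and grips with 20 to 120 N. Pads are 22 mm wide; open, the fingers measure 114 mm over their backs; the gripper's body (76 mm by 85 mm) begins 54 mm behind the grasp point. The pads swing forward as they close: fully open they stand 13 mm farther back than shut.
Start: joints at [1.143, 0.241, 0.005, 1.335, 0, 1.571], TCP at [0.207, 0.455, 0.253] pointing down, gripper open.
Joint ranges: [-2.72, 2.72], [-1.05, 1.87], [-1.09, 1.28], [-1.99, 2.15], [-1.42, 1.44], [-3.14, 3.14]. Speed limits (rad/s): [2.79, 2.79, 3.14, 3.14, 3.14, 3.14].

### API

Orientations are given as a unit quaternion [x, y, z, w].
In Python, from workcell import bot gives the robot as it stands. The module is installed in compiled form; this text tells all that it offers.
- The arm moves only by the tool apply_moves, never from a script. Its argument "commands" is a list of rows, each a list of 4 numbers: the shift along the tool's x, y, z scaled (see below), then the turn about the tool's z scaled (see below). In form: [[tx, ty, tz, roll], ...]. A call has exactly 5 rows; each row shifts and turns the commanded pose from where the row before left it, along the tool's axes as they then stand; what a row does not reach is not made up. The controller multiplies each number of a shift by 20 mm and each number of a turn by 60 degrees. A row lasts 1/12 s, in which the tool goes at most 41.7 mm and 7.16 degrees, less where a joint would pass 70% of its speed; a pose out of reach is approached as far as the arm can. A call with a number of a shift or a turn outside -1 to 1 is refused whole. A call with a gripper value outside its range is refused whole. "claw" is the closure, from 0 (fully open) to 1 (shut), set as the call begins (left out, the last holds). The fingers move at their own pace and stop on an object; the grip force is fixed at half the most. Time passes only in rows, so rows that do not move let the fingers close, or fill a call up. It gives the time, the measured TCP pose, the force, the opening and the grip force at its end, in the units of the state.
- bot.get_obs(): the state, without advancing time (a new reading comes with each control period).
- bot.camera(name): name is "scene" or "top" or "wrist"; returns a dict with "image" (480x640x3 uint8, blue, green, red), "camera_matrix" (3x3 intrinsics, pixels), "k1" (the pictures are not rectified: a ray, as slopes to the right and down, at radius r is drawn at 1 + k1 r^2 times it, then the intrinsics apply), "R" (3x3) and "t" (3): a world point X has camera coordinates R X + t. Camera axes: x right, y down, z forward; pixel columns grow to the right and rows downward; lengths in m; the calibration is good to about 2 mm. A picture is of the moment at which its call begins. There is no depth.
- bot.job_done(): hands the job in; it is judged then, once.
The state is a dict: "clock": time; "joint_pos": joint angles; "joint_vel": joint speeds; "tau": joint torques, N m; "eef_pos": TCP position; "tool_rot": TCP orientation; "ft_force": force on the tool from outside, world axes, zero at the start; "ft_torque": the same for the moment, N m; "grip_width": finger opening in m; "grasp_force": force on a finger pad.
Only numpy, scipy, OpenCV 4.12 (cv2) and the standard library are available. Lean on these libraries where they do the work, as an engineer would, in place of code of your own. Each camera call takes 0.05 s, during which the arm holds its last target. There are 200 camera calls.

### The job

Check in the two or three sample pots on the lab bench, in the order blue, yellow, red (skip any that is not there). First stand the height gauge flat on the bench over each pot in turn, its sprung foot resting on the middle of the lid, and let it settle for a second; then aim the held barcode scanner at the middle of each pot's label in that same order, from about 10 cm away, holding it steady for at least a second and a half. Finish with every pot upright in its own compartment of the white rack and the gauge and scanner standing back in the middle of their own mats (green for the gauge, grey for the scanner), leaving the beaker and the dish where they are.

Things in the scene. Friction and masses are not known exactly. Their poses are not given: they have to be found in the camera images.
- pot_blue: Round sealed sample pot, white with a blue lid, 50 mm tall over the lid; body 58 mm in diameter, lid 60 mm in diameter and 16 mm deep at the top. Weighs about 160 g. Stands upright on the bench. Origin: centre of its underside, z up. May be absent.
- pot_blue_label (a point): Centre of the white 34 mm square barcode label on top of the blue lid, 50 mm above the pot's underside.
- pot_yellow: Round sealed sample pot, white with a yellow lid, 60 mm tall over the lid; body 58 mm in diameter, lid 60 mm in diameter and 16 mm deep at the top. Weighs about 160 g. Stands upright on the bench. Origin: centre of its underside, z up. May be absent.
- pot_yellow_label (a point): Centre of the white 34 mm square barcode label on top of the yellow lid, 60 mm above the pot's underside.
- pot_red: Round sealed sample pot, white with a red lid, 70 mm tall over the lid; body 58 mm in diameter, lid 60 mm in diameter and 16 mm deep at the top. Weighs about 160 g. Stands upright on the bench. Origin: centre of its underside, z up. May be absent.
- pot_red_label (a point): Centre of the white 34 mm square barcode label on top of the red lid, 70 mm above the pot's underside.
- gauge: Height gauge, a bridge to stand over a pot. Two dark feet (70 mm along x, 12 wide, 10 high) at y = -51 and +51 mm, posts on them 90 mm apart inside, crossbar along y (114 x 24 mm, 94 to 110 mm high) with a white dial and the sprung foot hanging from its middle. 400 g. Origin: centre of its underside (its soles), z up. Starts on its green mat.
- gauge_grip (a point): Middle of the gauge's grip, on its centre axis 140 mm above its soles: a black square barrel 28 x 28 mm, from 110 to 162 mm high.
- plunger (a joint): Reading of the height gauge in m: how far its sprung foot is pushed up. 0 = foot fully out, 40 mm above the gauge's soles; travel 45 mm. With the gauge standing on the bench over a pot, pot height = 0.040 + reading. The spring pushes with 1 to 2 N.
- gauge_foot (a point): Centre of the underside of the gauge's sprung foot, a steel disc 22 mm in diameter on the gauge's centre axis.
- gauge_mat: Green mat, 120 mm along x, 170 mm along y, 3 mm thick, fixed: home of the height gauge. Origin: centre of its underside.
- scanner: Hand-held barcode scanner, 150 mm long. Black handle along x, 30 mm wide, 38 to 66 mm high: grip it across y near x = 0, free beneath from x = -40 to +20 mm. Grey rear foot at x = -56 mm; orange head (48 mm wide) at the +x end looks forward and down at 45 degrees. 250 g. Origin: below the handle's middle, level with its soles; z up. Starts on its grey mat.
- scanner_beam (a point): Centre of the scanner's window, at x = 72.7, y = 0, z = 12.3 mm in the scanner's frame. The beam leaves along this point's x axis, which is (0.707, 0, -0.707) in the scanner's frame. The scanner reads a label when the beam passes through the label's middle with the label 60 to 150 mm from the window.
- scanner_mat: Grey mat, 100 mm along x, 190 mm along y, 3 mm thick, fixed: home of the scanner (which stands along the mat's y axis). Origin: centre of its underside.
- rack: White open rack, fixed, 270 mm along x, 100 mm along y, walls 28 mm high and 4 mm thick, two cross walls make three open compartments in a row along x, each 85 x 92 mm, centred at x = -89, 0 and +89 mm. Its floor is 4 mm thick. Origin: centre of its underside.
- beaker: Glass beaker, 64 mm in diameter, 85 mm tall, empty: not part of the job. Origin: centre of its underside.
- dish: Clear round dish, 60 mm in diameter, 16 mm high: not part of the job. Origin: centre of its underside.
Not all that is in view belongs to the job. There is more than one size of the gauge_mat; the job needs the middle-sized.

How it is judged:
By the outcome, as a careful person would: the job done as asked, in the order asked, and still so for the second after the job is handed in, with the robot touching nothing.
Of pot_blue, pot_yellow, pot_red only 2 to 3 are there at a start; the rules pass over those that are not, and their reading is None.
At some moment in a run one of pot_blue, pot_yellow, pot_red may be knocked a few centimetres aside while the robot is not near it.
It also fails if it takes over 210 s, if anything falls off the work surface, if the arm or the gripper's body presses on something with over 40 N, if the wrist force passes 120 N, or if a joint passes its speed limit or range.

## Working session

There is one attempt and no reset: what is moved stays moved. The work goes in short steps, Python scripts to look and compute and a tool call to move; the robot and the scene stay as the last step left them, time stands still between calls to the robot, and variables do not carry over. Pictures are saved under pics/ and viewed, at most 16 in all, crops included, and the job is handed in when it is done.

Besides the shell and the picture viewer there is one more tool, called after "Call:" as name(argument=value, ...) on one line, values as JSON. apply_moves: Moves the arm, as the interface text tells. Shifts and turns lie within -1 to 1; 1 stands for 20 mm of shift or 60 degrees of turn. Its arguments: {"type":"object","properties":{"commands":{"type":"array","items":{"type":"array","items":{"type":"number","minimum":-1,"maximum":1}}},"claw":{"type":"number"}},"required":["commands"]}

```bash
mkdir -p pics
python3 - <<'E'
from workcell import bot
import cv2
o=bot.get_obs(); print({k:o[k] for k in('clock','eef_pos','tool_rot','grip_width')})
for n in('top','scene'):
    c=bot.camera(n); cv2.imwrite(f'pics/{n}0.png',c['image']); print(n,c['camera_matrix'],c['k1'],c['R'],c['t'])
E
```

```text
{'clock': 0.0, 'eef_pos': array([0.20720232, 0.45441243, 0.25240196]), 'tool_rot': array([ 2.12290227e-01,  9.77206099e-01, -1.02183754e-03, -2.33513700e-04]), 'grip_width': 0.08559510637336261}
top [[490.78903004   0.         323.34049352]
 [  0.         490.78903004 239.11527324]
 [  0.           0.           1.        ]] -0.11733409488845484 [[-1.31610030e-02 -9.99913220e-01  5.84257752e-04]
 [-9.83927837e-01  1.28465335e-02 -1.78103842e-01]
 [ 1.78080881e-01 -2.91889267e-03 -9.84011524e-01]] [0.11258707 0.45772678 0.96505269]
scene [[549.36467455   0.         320.8461592 ]
 [  0.         549.36467455 247.12553819]
 [  0.           0.           1.        ]] -0.1666744756351625 [[-0.74988813  0.66150663  0.00876152]
 [ 0.5514531   0.6323373  -0.54410387]
 [-0.36546856 -0.40318546 -0.83897212]] [ 0.30211015 -0.26475442  1.73452424]
```

View pics/top0.png

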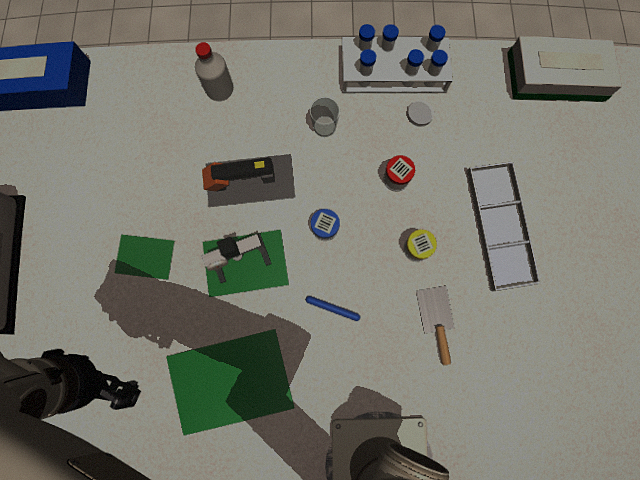

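View pics/scene0.png

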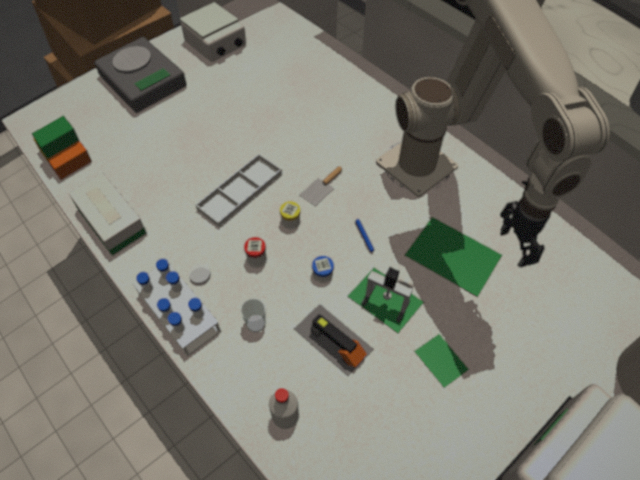

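The top view shows the pots: blue at about (325,223), red (400,169) and yellow (422,244). The gauge is on the middle-sized green mat at (245,262), and the scanner is on its grey mat at (250,178) with its orange head to the left. The rack is at (502,227). The scene view agrees.

```bash
cat > h.py <<'E'
from workcell import bot
import cv2, numpy as np
H=dict(blue=.05,yellow=.06,red=.07)
def shot(n='top',save=None):
    c=bot.camera(n)
    if save: cv2.imwrite(f'pics/{save}.png',c['image'])
    return c
def w(c,px,z):
    "pixel(s) -> world point on plane z"
    p=cv2.undistortPoints(np.array(px,float).reshape(-1,1,2),c['camera_matrix'],np.array([c['k1'],0,0,0.])).reshape(-1,2)
    d=np.c_[p,np.ones(len(p))]@c['R']; o=-c['R'].T@c['t']
    return o[:2]+d[:,:2]*((z-o[2])/d[:,2])[:,None]
def px(c,X):
    X=np.array(X,float).reshape(-1,3)
    return cv2.projectPoints(X,cv2.Rodrigues(c['R'])[0],c['t'],c['camera_matrix'],np.array([c['k1'],0,0,0.]))[0].reshape(-1,2)
def blobs(c,lo,hi,box=(0,0,640,480),amin=60):
    m=cv2.inRange(cv2.cvtColor(c['image'],cv2.COLOR_BGR2HSV),np.array(lo),np.array(hi))
    k=np.zeros_like(m); k[box[1]:box[3],box[0]:box[2]]=255; m&=k
    cs=cv2.findContours(m,cv2.RETR_EXTERNAL,cv2.CHAIN_APPROX_NONE)[0]
    return sorted([q for q in cs if cv2.contourArea(q)>amin],key=cv2.contourArea,reverse=True)
COL=dict(blue=((100,120,80),(125,255,255)),yellow=((22,120,100),(35,255,255)),red=((0,150,90),(8,255,255)))
def pots(c,box=(270,135,470,290)):
    r={}
    for k in H:
        best=None
        for q in blobs(c,*COL[k],box=box):
            q=q.reshape(-1,2); P=w(c,q,H[k]); (x,y),rad=cv2.minEnclosingCircle(P.astype(np.float32))
            if .024<rad<.038: best=(np.round([x,y],4),round(rad,4)); break
        r[k]=best
    return r
def yaw(): 
    q=bot.get_obs()['tool_rot']; return np.degrees(2*np.arctan2(q[1],q[0]))
def plan(x,y,z,yw=None):
    "units to target: roll, then shift in tool axes after the roll"
    o=bot.get_obs(); p=o['eef_pos']; y0=yaw(); yw=y0 if yw is None else yw
    dr=-((yw-y0+180)%360-180); a=np.radians(yw); dx,dy=x-p[0],y-p[1]
    tx=np.array([np.cos(a),np.sin(a)]); ty=np.array([np.sin(a),-np.cos(a)])
    print('t%.1f at'%o['clock'],p.round(4),'yaw %.1f'%y0,'F',o['ft_force'].round(1),'w',round(o['grip_width'],4),'| roll %.3f  tx %.2f ty %.2f tz %.2f'%(dr/60,(tx@[dx,dy])/.02,(ty@[dx,dy])/.02,(p[2]-z)/.02))
E
cat > m.py <<'E'
from h import *
c=shot('top'); print(pots(c))
def rect(q,z):
    P=w(c,q.reshape(-1,2),z); r=cv2.minAreaRect((P*1000).astype(np.float32)); return np.round(r[0],1),np.round(r[1],1),round(r[2],1)
for n,lo,hi,box,z in [('green',(50,80,30),(75,255,255),(100,210,300,300),.003),('orange',(3,120,80),(18,255,255),(190,150,240,200),.04),('greymat',(0,0,50),(180,70,110),(200,145,300,212),.003),
 ('gaugewhite',(0,0,130),(180,60,255),(204,232,265,270),.113),('black',(0,0,0),(180,255,40),(200,230,265,265),.165),('handle',(0,0,0),(180,255,45),(200,150,280,190),.069),('rack',(0,0,150),(180,60,255),(472,165,535,290),.004),('dish',(0,0,0),(0,0,0),(0,0,1,1),0)]:
    for q in blobs(c,lo,hi,box)[:4]: print(n,cv2.boundingRect(q),*rect(q,z))
i=c['image']; cv2.imwrite('pics/crop1.png',cv2.resize(i[140:310,190:390],None,fx=4,fy=3.5,interpolation=cv2.INTER_CUBIC)[:600])
E
python3 m.py
```

```text
{'blue': (array([0.4919, 0.1035]), 0.0296), 'yellow': (array([ 0.4443, -0.0915]), 0.03), 'red': (array([ 0.5993, -0.0536]), 0.0297)}
green (206, 230, 83, 67) [417.4 273.7] [118.7 169.3] 8.6
green (115, 235, 59, 44) [433.3 492.9] [119.9  84.3] 83.0
green (203, 239, 20, 15) [455.6 342.6] [24.5 43.8] 12.9
orange (202, 162, 27, 28) [601.8 336.2] [54.6 53.3] 11.1
greymat (207, 154, 88, 53) [599.8 266. ] [102.1 190.8] 5.4
gaugewhite (236, 235, 25, 18) [439.6 249.8] [22.5 41.9] 20.7
gaugewhite (204, 250, 21, 20) [411.  318.2] [26.3 42.8] 21.4
gaugewhite (204, 232, 29, 9) [454.8 308.6] [54.3 15.6] 89.2
black (217, 237, 23, 23) [422.7 278.7] [38.1 33. ] 20.7
handle (211, 157, 64, 27) [594.1 271.6] [ 54.8 128.6] 7.0
rack (472, 167, 51, 82) [ 533.4 -274.8] [173.2  84.6] 8.3
rack (488, 245, 44, 43) [ 402.9 -292.6] [80.3 83.9] 7.3
```

View pics/crop1.png

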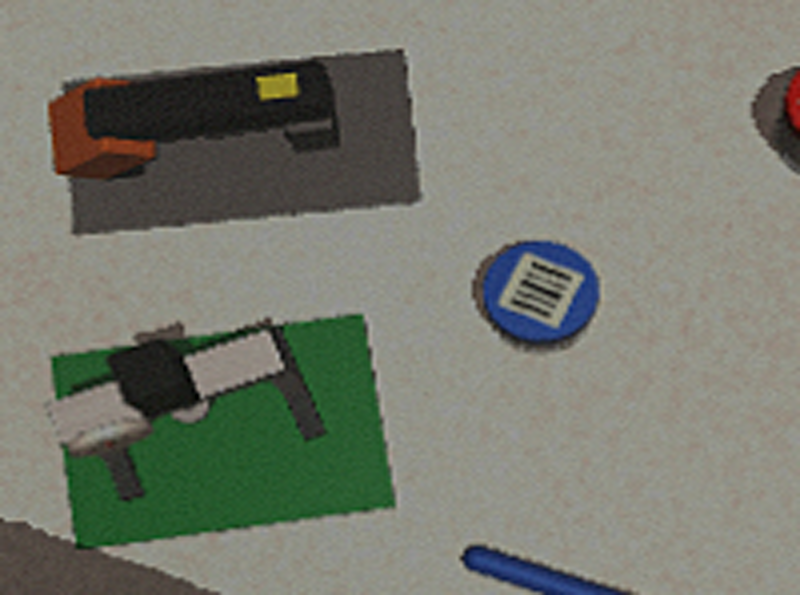

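The crop shows the gauge crossbar running from about (204,262) to (258,240) with the black grip at (228,246). The scanner handle runs from (212,165) to (272,160), with its head at the left end.

Run:
```python
from h import *
c=shot()
f=lambda L:[(190+a/4,140+b/3.5) for a,b in L]
P=w(c,f([(265,327),(285,368),(48,402),(64,447)]),.113)*1000
a,b=P[:2].mean(0),P[2:].mean(0); print(P.round(1),(a+b)/2,np.linalg.norm(a-b),np.degrees(np.arctan2(*(b-a)[::-1])))
P=w(c,f([(110,350),(160,338),(200,402),(150,418)]),.165)*1000;print('barrel top incl side',P.round(1),P.mean(0))
P=w(c,f([(86,92),(88,140),(322,62),(332,112)]),.069)*1000;print('handle',P.round(1))
print('cam',-c['R'].T@c['t'])
plan(.423,.28,.25,22)
```

```text
[[458.8 234.7]
 [436.  224.9]
 [418.7 338.2]
 [394.  329.8]] [426.89738025 281.90119185] 111.97764129983034 111.53161106944854
barrel top incl side [[437.6 297.7]
 [443.6 275.1]
 [410.1 256.4]
 [402.1 278.8]] [423.32792792 277.01322319]
handle [[610.  335.6]
 [580.4 333.6]
 [626.2 213.4]
 [595.3 208. ]]
cam [0.27999444 0.10951398 1.03108009]
t0.2 at [0.2073 0.4546 0.2527] yaw 155.5 F [0.7 0.3 0.6] w 0.0855 | roll 2.225  tx 6.73 ty 12.14 tz 0.14
```

Call:
apply_moves(commands=[[0,0.5,0,0.11],[0,0.5,0,0.11],[0,0.5,0,0.11],[0,0.5,0,0.11],[0,0.5,0,0.11]], claw=0)

```text
clock: 0.62
eef_pos: [0.2377, 0.4943, 0.253]
tool_rot: [0.483, 0.875, -0.0, -0.0]
ft_force: [0.2, 0.6, -0.4]
grip_width: 0.0854
grasp_force: 0.0
```

Run:
```python
from h import *
plan(.427,.282,.25,111.5)
print(bot.get_obs()['joint_pos'])
```

```text
t0.6 at [0.2377 0.4943 0.253 ] yaw 122.2 F [ 0.2  0.6 -0.4] w 0.0854 | roll 0.178  tx -13.35 ty 4.92 tz 0.15
[1.12252804e+00 3.38006467e-01 1.37258905e-01 1.37063516e+00
 6.04853811e-05 2.13156086e+00]
```

Call:
apply_moves(commands=[[0,0,0,0.09],[0,0,0,0.09],[-0.9,0.33,0,0],[-0.9,0.33,0,0],[-0.9,0.33,0,0]])

```text
clock: 1.03
eef_pos: [0.2761, 0.4506, 0.2528]
tool_rot: [0.561, 0.828, -0.0, 0.0]
ft_force: [0.5, 0.2, -0.4]
grip_width: 0.0856
grasp_force: 0.0
```

Call:
apply_moves(commands=[[-0.9,0.33,0,0],[-0.9,0.33,0,0],[-0.9,0.33,0,0],[-0.9,0.33,0,0],[-0.9,0.33,0,0]])

```text
clock: 1.45
eef_pos: [0.3403, 0.3788, 0.2531]
tool_rot: [0.561, 0.828, -0.0, -0.0]
ft_force: [-0.3, 0.1, 0.1]
grip_width: 0.0853
grasp_force: 0.0
```

Call:
apply_moves(commands=[[-0.9,0.33,0,0],[-0.9,0.33,0,0],[-0.9,0.33,0,0],[-0.9,0.33,0,0],[-0.9,0.33,0,0]])

```text
clock: 1.87
eef_pos: [0.4042, 0.3074, 0.2531]
tool_rot: [0.561, 0.828, -0.0, -0.0]
ft_force: [-0.0, 0.4, -0.7]
grip_width: 0.0853
grasp_force: 0.0
```

Call:
apply_moves(commands=[[-0.9,0.33,0,0],[-0.6,0,0,0],[0,0,0,0],[0,0,0,0],[0,0,0,0]])

```text
clock: 2.28
eef_pos: [0.4205, 0.2833, 0.2533]
tool_rot: [0.561, 0.828, 0.0, -0.0]
ft_force: [-0.2, 0.4, -0.3]
grip_width: 0.0853
grasp_force: 0.0
```

Run:
```python
from h import *
plan(.427,.282,.146,111.5)
c=shot('wrist','w1'); print(c['R'],c['t'],c['k1'],-c['R'].T@c['t'], px(c,[.427,.282,.165]))
```

```text
t2.3 at [0.4205 0.2833 0.2533] yaw 111.7 F [-0.2  0.4 -0.3] w 0.0853 | roll 0.004  tx -0.18 ty 0.28 tz 5.36
[[ 9.29214738e-01  3.69540159e-01  2.03173251e-04]
 [ 3.54811636e-01 -8.92333032e-01  2.79016959e-01]
 [ 1.03289270e-01 -2.59194582e-01 -9.60286153e-01]] [-0.49550148  0.06756193  0.40986053] -0.05157261500474477 [0.39412133 0.34962906 0.37483314] [[331.99553909 259.60975469]]
```

View pics/w1.png

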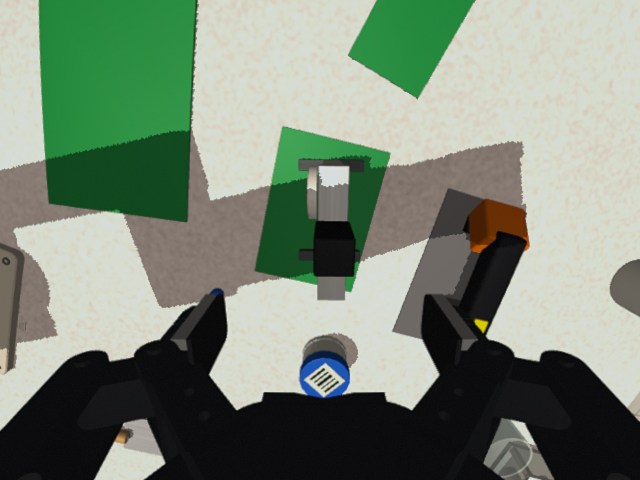

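The wrist view shows the black grip centred at about (334,259), against a prediction of (332,260). The crossbar is vertical in the picture, so the yaw is right and I can descend.

Call:
apply_moves(commands=[[-0.15,0.3,0.5,0],[0,0,0.8,0],[0,0,0.8,0],[0,0,0.8,0],[0,0,0.8,0]])

```text
clock: 2.75
eef_pos: [0.4275, 0.2828, 0.1778]
tool_rot: [0.561, 0.828, -0.0, -0.0]
ft_force: [-0.0, -0.4, 1.0]
grip_width: 0.0851
grasp_force: 0.0
```

Call:
apply_moves(commands=[[0,0,0.8,0],[0,0,0.6,0],[0,0,0.2,0],[0,0,0,0],[0,0,0,0]])

```text
clock: 3.17
eef_pos: [0.4277, 0.2826, 0.1472]
tool_rot: [0.561, 0.828, -0.0, -0.0]
ft_force: [0.3, 0.8, -0.3]
grip_width: 0.0855
grasp_force: 0.0
```

Call:
apply_moves(commands=[[0,0,0,0],[0,0,0,0],[0,0,0,0],[0,0,0,0],[0,0,0,0]], claw=1)

```text
clock: 3.58
eef_pos: [0.4282, 0.2825, 0.148]
tool_rot: [0.562, 0.827, 0.001, 0.0]
ft_force: [3.3, 1.1, -0.8]
grip_width: 0.0274
grasp_force: 59.6
```

Call:
apply_moves(commands=[[0,0,0,0],[0,0,0,0],[0,0,0,0],[0,0,0,0],[0,0,0,0]])

```text
clock: 4.0
eef_pos: [0.4282, 0.2825, 0.1479]
tool_rot: [0.561, 0.828, 0.001, 0.0]
ft_force: [0.0, 0.8, 5.5]
grip_width: 0.027
grasp_force: 60.9
```

Run:
```python
from h import *
plan(.427,.282,.25,111.5)
c=shot('top'); print(pots(c))
```

```text
t4.0 at [0.4282 0.2825 0.1479] yaw 111.7 F [0.  0.8 5.5] w 0.027 | roll 0.003  tx -0.00 ty -0.07 tz -5.10
{'blue': (array([0.4916, 0.1033]), 0.0294), 'yellow': (array([ 0.4442, -0.0917]), 0.0299), 'red': (array([ 0.5993, -0.0536]), 0.0297)}
```

Call:
apply_moves(commands=[[0,0,-0.5,0],[0,0,-0.9,0],[0,0,-0.9,0],[0,0,-0.9,0],[0,0,-0.9,0]])

```text
clock: 4.47
eef_pos: [0.4264, 0.2814, 0.2288]
tool_rot: [0.561, 0.828, -0.002, -0.001]
ft_force: [-0.1, -0.3, -4.9]
grip_width: 0.0273
grasp_force: 59.9
```

Run:
```python
from h import *
plan(.4916,.1034,.230,111.7)
c=shot('top','t2'); x=c['image']
p=px(c,[.428,.2825,.195])[0]; print(p)
for q in blobs(c,(0,0,110),(180,50,255),(int(p[0])-45,int(p[1])-40,int(p[0])+45,int(p[1])+40)): print(cv2.boundingRect(q),cv2.minAreaRect((1000*w(c,q.reshape(-1,2),.195)).astype(np.float32)))
a,b=int(p[0])-50,int(p[1])-50; cv2.imwrite('pics/c2.png',cv2.resize(x[b:b+100,a:a+100],None,fx=6,fy=6))
print(a,b)
```

```text
t4.5 at [0.4264 0.2814 0.2288] yaw 111.7 F [-0.1 -0.3 -4.9] w 0.0273 | roll -0.000  tx -9.48 ty -0.26 tz -0.06
[222.39826411 242.28299828]
(238, 202, 29, 30) ((472.9707336425781, 231.53448486328125), (52.49871826171875, 49.50228500366211), 0.5207503437995911)
172 192
```

View pics/c2.png

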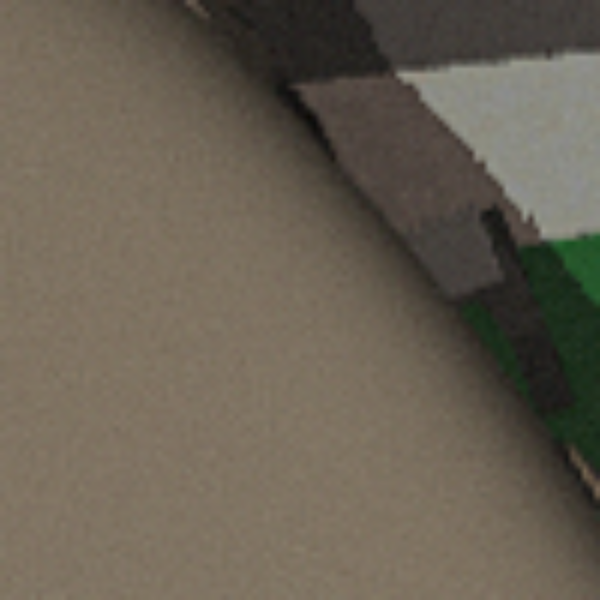

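The arm hides the gauge in this crop. I'll move over the blue pot and check with the wrist camera.

Call:
apply_moves(commands=[[-0.95,0,0,0],[-0.95,-0.05,0,0],[-0.95,-0.05,0,0],[-0.95,-0.05,0,0],[-0.95,-0.05,0,0]])

```text
clock: 4.93
eef_pos: [0.4581, 0.1913, 0.2277]
tool_rot: [0.561, 0.828, -0.002, -0.001]
ft_force: [0.3, 0.6, -3.4]
grip_width: 0.0275
grasp_force: 60.1
```

Call:
apply_moves(commands=[[-0.95,-0.05,0,0],[-0.95,0,0,0],[-0.95,0,0,0],[-0.95,0,0,0],[-0.9,0,0,0]])

```text
clock: 5.35
eef_pos: [0.4919, 0.1035, 0.2277]
tool_rot: [0.561, 0.827, -0.001, -0.001]
ft_force: [1.0, -0.4, -4.3]
grip_width: 0.0276
grasp_force: 60.1
```

Call:
apply_moves(commands=[[0,0,0,0],[0,0,0,0],[0,0,0,0],[0,0,0,0],[0,0,0,0]])

```text
clock: 5.77
eef_pos: [0.4924, 0.1055, 0.229]
tool_rot: [0.561, 0.828, -0.0, -0.0]
ft_force: [0.3, -0.7, -4.4]
grip_width: 0.0274
grasp_force: 60.1
```

Run:
```python
from h import *
plan(.4916,.1034,.230,111.7)
c=shot('wrist','w3'); p=bot.get_obs()['eef_pos']
for d in (0,.057): 
    a=np.radians(111.7); print(px(c,[p[0]+d*np.cos(a),p[1]+d*np.sin(a),p[2]-.035]))
c=shot('scene','s3'); 
a,b=map(int,px(c,[p[0],p[1],.1])[0]); a-=75;b-=75; cv2.imwrite('pics/c3.png',np.hstack([cv2.resize(c['image'][b:b+150,a:a+100],None,fx=4,fy=4),np.zeros((600,1,3),np.uint8)])); print(a,b)
```

```text
t5.8 at [0.4924 0.1055 0.229 ] yaw 111.8 F [ 0.3 -0.7 -4.4] w 0.0274 | roll 0.001  tx -0.08 ty -0.08 tz -0.05
[[323.90295535 288.32891494]]
[[323.99194999 175.42585472]]
247 179
```

View pics/w3.png

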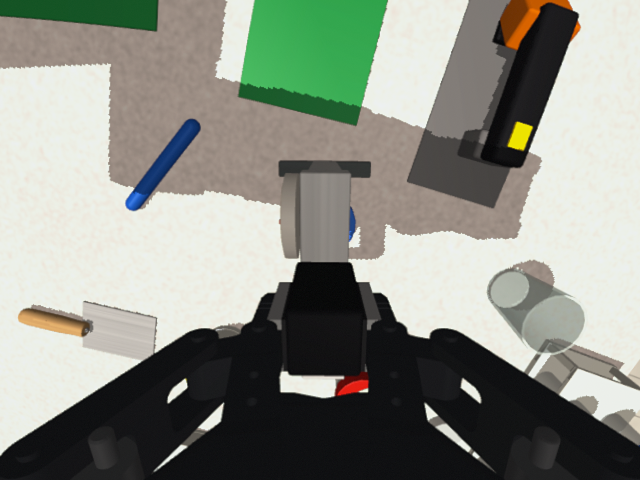

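The crossbar's far end is at row about 173, against a prediction of 175. The gauge axis is therefore within about 1 mm of the TCP, and I can lower it over the blue pot.

Call:
apply_moves(commands=[[-0.08,-0.08,0.5,0],[0,0,0.8,0],[0,0,0.8,0],[0,0,0.8,0],[0,0,0.6,0]])

```text
clock: 6.28
eef_pos: [0.4913, 0.103, 0.1581]
tool_rot: [0.561, 0.828, -0.0, -0.0]
ft_force: [0.4, -0.3, -4.7]
grip_width: 0.0272
grasp_force: 60.0
```

Call:
apply_moves(commands=[[0,0,0.4,0],[0,0,0.2,0],[0,0,0.05,0],[0,0,0,0],[0,0,0,0]])

```text
clock: 6.7
eef_pos: [0.4924, 0.1029, 0.1471]
tool_rot: [0.561, 0.828, 0.0, 0.0]
ft_force: [-1.5, -0.0, -2.3]
grip_width: 0.0273
grasp_force: 60.2
```

Run:
```python
from h import *
plan(.4916,.1034,.145,111.7)
```

```text
t6.7 at [0.4924 0.1029 0.1471] yaw 111.7 F [-1.5 -0.  -2.3] w 0.0273 | roll -0.000  tx 0.04 ty -0.03 tz 0.11
```

Call:
apply_moves(commands=[[0,0,0.08,0],[0,0,0.04,0],[0,0,0,0],[0,0,0,0],[0,0,0,0]])

```text
clock: 7.12
eef_pos: [0.4928, 0.1029, 0.1449]
tool_rot: [0.561, 0.828, 0.001, 0.001]
ft_force: [0.3, 0.8, 5.0]
grip_width: 0.0275
grasp_force: 61.0
```

Call:
apply_moves(commands=[[0,0,0,0],[0,0,0,0],[0,0,0,0],[0,0,0,0],[0,0,0,0]], claw=0.5)

```text
clock: 7.53
eef_pos: [0.492, 0.1027, 0.1437]
tool_rot: [0.561, 0.828, -0.0, -0.0]
ft_force: [-0.4, 0.5, 0.1]
grip_width: 0.0428
grasp_force: 0.0
```

Call:
apply_moves(commands=[[0,0,0,0],[0,0,0,0],[0,0,0,0],[0,0,0,0],[0,0,0,0]])

```text
clock: 7.95
eef_pos: [0.492, 0.1027, 0.1439]
tool_rot: [0.561, 0.828, -0.0, 0.0]
ft_force: [0.3, -1.4, 0.7]
grip_width: 0.0431
grasp_force: 0.0
```

Call:
apply_moves(commands=[[0,0,0,0],[0,0,0,0],[0,0,0,0],[0,0,0,0],[0,0,0,0]])

```text
clock: 8.37
eef_pos: [0.492, 0.1027, 0.1439]
tool_rot: [0.561, 0.828, 0.0, 0.0]
ft_force: [-0.7, -0.1, -1.1]
grip_width: 0.0426
grasp_force: 0.0
```

Call:
apply_moves(commands=[[0,0,0,0],[0,0,0,0],[0,0,0,0],[0,0,0,0],[0,0,0,0]])

```text
clock: 8.78
eef_pos: [0.492, 0.1027, 0.1439]
tool_rot: [0.561, 0.828, 0.0, 0.0]
ft_force: [0.4, 0.6, -0.1]
grip_width: 0.0427
grasp_force: 0.0
```

Run:
```python
from h import *
plan(.4916,.1034,.145,111.7)
c=shot('scene'); print(pots(shot()))
p=bot.get_obs()['eef_pos']
a,b=map(int,px(c,[p[0],p[1],.07])[0]); a-=60;b-=50; cv2.imwrite('pics/c4.png',cv2.resize(c['image'][b:b+100,a:a+120],None,fx=6,fy=6,interpolation=cv2.INTER_CUBIC)); print(a,b)
```

```text
t8.8 at [0.492  0.1027 0.1439] yaw 111.7 F [ 0.4  0.6 -0.1] w 0.0427 | roll -0.000  tx 0.04 ty -0.01 tz -0.05
{'blue': None, 'yellow': None, 'red': (array([ 0.5993, -0.0541]), 0.0296)}
261 209
```

View pics/c4.png

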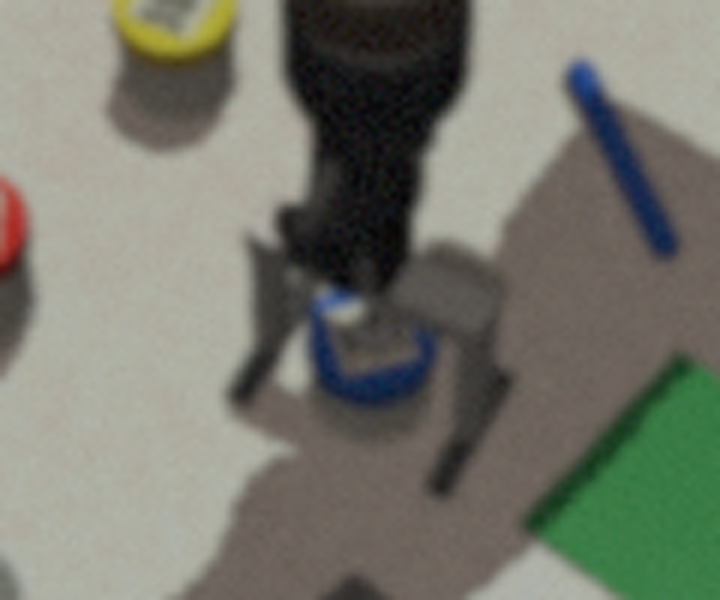

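The gauge stands squarely over the blue pot. I'll regrip, lift and go to yellow.

Call:
apply_moves(commands=[[0,0,0,0],[0,0,0,0],[0,0,0,0],[0,0,0,0],[0,0,0,0]], claw=1)

```text
clock: 9.3
eef_pos: [0.4923, 0.1028, 0.144]
tool_rot: [0.561, 0.828, 0.0, 0.0]
ft_force: [0.8, 1.1, 0.8]
grip_width: 0.0274
grasp_force: 59.2
```

Call:
apply_moves(commands=[[0,0,-0.5,0],[0,0,-0.9,0],[0,0,-0.9,0],[0,0,-0.9,0],[0,0,-0.9,0]])

```text
clock: 9.72
eef_pos: [0.491, 0.1024, 0.2263]
tool_rot: [0.561, 0.828, -0.001, -0.001]
ft_force: [0.1, 0.6, -4.6]
grip_width: 0.0272
grasp_force: 59.6
```

Run:
```python
from h import *
print(pots(shot('scene'),(225,180,350,300)),pots(shot()))
plan(.4443,-.0916,.235,111.7)
```

```text
{'blue': None, 'yellow': (array([ 0.4461, -0.0855]), 0.03), 'red': (array([ 0.6014, -0.047 ]), 0.028)} {'blue': None, 'yellow': None, 'red': None}
t9.8 at [0.4933 0.1029 0.2287] yaw 111.7 F [ 1.   0.3 -5.2] w 0.0274 | roll -0.000  tx -8.13 ty -5.87 tz -0.31
```

```bash
cat >> h.py <<'E'
def labels(c,box=(270,135,470,290)):
    "label centres: hole in the lid's colour, on the lid plane"
    hsv=cv2.cvtColor(c['image'],cv2.COLOR_BGR2HSV); r={}
    for k in H:
        m=cv2.inRange(hsv,*map(np.array,COL[k])); z=np.zeros_like(m); z[box[1]:box[3],box[0]:box[2]]=255; m&=z
        cs,h=cv2.findContours(m,cv2.RETR_CCOMP,cv2.CHAIN_APPROX_NONE)
        q=[a for a,b in zip(cs,h[0] if h is not None else []) if b[3]>=0 and cv2.contourArea(a)>40]
        if q:
            R=cv2.minAreaRect((1000*w(c,max(q,key=cv2.contourArea).reshape(-1,2),H[k])).astype(np.float32)); r[k]=np.round(np.r_[R[0],R[1]],1)
    return r
E
python3 - <<'E'
from h import *
print(labels(shot('scene'),(225,180,350,300)))
c=shot();c['image']=cv2.imread('pics/t2.png'); print(labels(c))
c['image']=cv2.imread('pics/top0.png'); print(labels(c))
E
```

```text
{}
{'blue': array([492.8, 103.2,  38.6,  39.6]), 'yellow': array([444.7, -92.1,  39. ,  38. ]), 'red': array([599.9, -54.1,  37.6,  37.9])}
{'blue': array([492.8, 103.2,  38.6,  39.6]), 'yellow': array([444.7, -92.1,  39. ,  38. ]), 'red': array([600.3, -53.7,  39.1,  37.9])}
```

Call:
apply_moves(commands=[[-0.7,-0.5,-0.3,0],[-0.7,-0.5,0,0],[-0.7,-0.5,0,0],[-0.7,-0.5,0,0],[-0.7,-0.5,0,0]])

```text
clock: 10.33
eef_pos: [0.4697, 0.0184, 0.2298]
tool_rot: [0.561, 0.828, -0.001, -0.002]
ft_force: [0.4, -1.3, -4.0]
grip_width: 0.0272
grasp_force: 60.1
```

Call:
apply_moves(commands=[[-0.7,-0.5,0,0],[-0.7,-0.5,0,0],[-0.7,-0.5,0,0],[-0.7,-0.5,0,0],[-0.7,-0.5,0,0]])

```text
clock: 10.75
eef_pos: [0.4492, -0.0649, 0.2299]
tool_rot: [0.561, 0.828, -0.001, -0.002]
ft_force: [-0.3, -0.1, -4.5]
grip_width: 0.0273
grasp_force: 60.1
```

Call:
apply_moves(commands=[[-0.7,-0.5,0,0],[-0.4,-0.35,0,0],[0,0,0,0],[0,0,0,0],[0,0,0,0]])

```text
clock: 11.17
eef_pos: [0.4429, -0.0905, 0.2313]
tool_rot: [0.561, 0.828, 0.0, -0.001]
ft_force: [1.3, 1.1, -5.2]
grip_width: 0.0275
grasp_force: 60.1
```

Run:
```python
from h import *
c=shot('scene','s5');print(pots(c,(225,180,350,300)),labels(shot()))
plan(.4447,-.092,.144,111.7)
```

```text
{'blue': (array([0.4931, 0.1081]), 0.0298), 'yellow': None, 'red': None} {'blue': array([492.8, 103.2,  38.6,  39.6])}
t11.3 at [ 0.4432 -0.0904  0.2316] yaw 111.8 F [ 0.1 -0.4 -4.3] w 0.0272 | roll 0.001  tx -0.10 ty 0.04 tz 4.38
```

Call:
apply_moves(commands=[[-0.1,0.04,0.5,0],[0,0,0.8,0],[0,0,0.8,0],[0,0,0.8,0],[0,0,0.6,0]])

```text
clock: 11.68
eef_pos: [0.4442, -0.0921, 0.16]
tool_rot: [0.561, 0.828, -0.0, -0.001]
ft_force: [0.2, 0.0, -3.4]
grip_width: 0.0273
grasp_force: 60.2
```

Call:
apply_moves(commands=[[0,0,0.4,0],[0,0,0.25,0],[0,0,0.1,0],[0,0,0.07,0],[0,0,0.05,0]])

```text
clock: 12.1
eef_pos: [0.4449, -0.0926, 0.1448]
tool_rot: [0.561, 0.828, 0.0, 0.0]
ft_force: [-0.2, 0.6, -2.5]
grip_width: 0.0276
grasp_force: 60.3
```

Call:
apply_moves(commands=[[0,0,0,0],[0,0,0,0],[0,0,0,0],[0,0,0,0],[0,0,0,0]])

```text
clock: 12.52
eef_pos: [0.4449, -0.0927, 0.1448]
tool_rot: [0.561, 0.828, 0.0, 0.0]
ft_force: [-0.9, 0.6, -2.4]
grip_width: 0.0274
grasp_force: 60.3
```

Run:
```python
from h import *
plan(.4447,-.092,.144,111.7)
c=shot('scene')
p=bot.get_obs()['eef_pos']
a,b=map(int,px(c,[p[0],p[1],.07])[0]); a-=60;b-=50; cv2.imwrite('pics/c5.png',cv2.resize(c['image'][b:b+100,a:a+120],None,fx=5,fy=5,interpolation=cv2.INTER_CUBIC)); print(a,b)
```

```text
t12.5 at [ 0.4449 -0.0927  0.1448] yaw 111.7 F [-0.9  0.6 -2.4] w 0.0274 | roll -0.000  tx 0.03 ty 0.00 tz 0.04
228 156
```

View pics/c5.png

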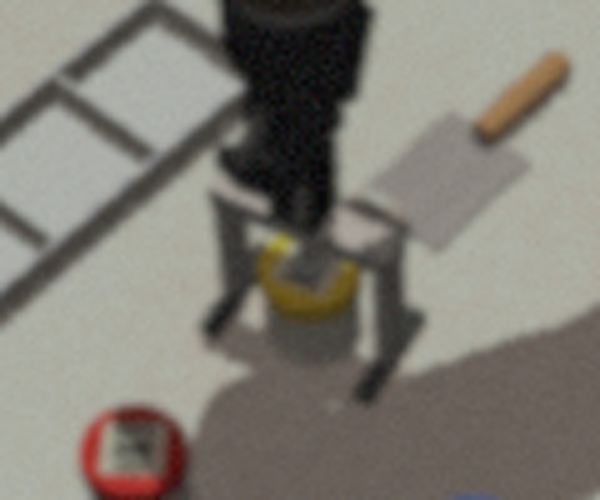

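The gauge is centred over yellow, clear of the spatula. I'll release it to settle, then regrip and lift.

Call:
apply_moves(commands=[[0,0,0.06,0],[0,0,0,0],[0,0,0,0],[0,0,0,0],[0,0,0,0]])

```text
clock: 12.98
eef_pos: [0.4451, -0.0927, 0.144]
tool_rot: [0.561, 0.828, 0.0, 0.001]
ft_force: [-1.6, 2.0, 5.4]
grip_width: 0.0272
grasp_force: 61.4
```

Call:
apply_moves(commands=[[0,0,0,0],[0,0,0,0],[0,0,0,0],[0,0,0,0],[0,0,0,0]], claw=0.5)

```text
clock: 13.4
eef_pos: [0.4447, -0.0927, 0.1431]
tool_rot: [0.561, 0.827, -0.0, -0.0]
ft_force: [-0.2, 0.2, -0.5]
grip_width: 0.0428
grasp_force: 0.0
```

Call:
apply_moves(commands=[[0,0,0,0],[0,0,0,0],[0,0,0,0],[0,0,0,0],[0,0,0,0]])

```text
clock: 13.82
eef_pos: [0.4447, -0.0926, 0.1433]
tool_rot: [0.561, 0.828, 0.0, 0.0]
ft_force: [0.2, -0.2, 0.0]
grip_width: 0.0432
grasp_force: 0.0
```

Call:
apply_moves(commands=[[0,0,0,0],[0,0,0,0],[0,0,0,0],[0,0,0,0],[0,0,0,0]])

```text
clock: 14.23
eef_pos: [0.4447, -0.0926, 0.1433]
tool_rot: [0.561, 0.828, 0.0, 0.0]
ft_force: [-0.1, 0.2, 0.1]
grip_width: 0.0426
grasp_force: 0.0
```

Call:
apply_moves(commands=[[0,0,0,0],[0,0,0,0],[0,0,0,0],[0,0,0,0],[0,0,0,0]])

```text
clock: 14.65
eef_pos: [0.4446, -0.0926, 0.1433]
tool_rot: [0.561, 0.828, -0.0, -0.0]
ft_force: [-0.3, 0.1, -0.1]
grip_width: 0.0428
grasp_force: 0.0
```

Call:
apply_moves(commands=[[0,0,0,0],[0,0,0,0],[0,0,0,0],[0,0,0,0],[0,0,0,0]], claw=1)

```text
clock: 15.07
eef_pos: [0.4449, -0.0926, 0.1434]
tool_rot: [0.561, 0.828, 0.0, 0.0]
ft_force: [0.8, -0.2, 0.8]
grip_width: 0.0275
grasp_force: 59.1
```

Call:
apply_moves(commands=[[0,0,-0.5,0],[0,0,-0.9,0],[0,0,-0.9,0],[0,0,-0.9,0],[0,0,-0.9,0]])

```text
clock: 15.48
eef_pos: [0.4435, -0.0925, 0.2249]
tool_rot: [0.561, 0.828, -0.001, -0.001]
ft_force: [0.8, 0.8, -4.7]
grip_width: 0.0276
grasp_force: 59.6
```

Call:
apply_moves(commands=[[0,0,-0.5,0],[0,0,0,0],[0,0,0,0],[0,0,0,0],[0,0,0,0]])

```text
clock: 15.9
eef_pos: [0.4436, -0.0925, 0.2337]
tool_rot: [0.561, 0.828, -0.001, -0.002]
ft_force: [-0.2, 0.2, -4.1]
grip_width: 0.0276
grasp_force: 59.8
```

Run:
```python
from h import *
c=shot('scene');print(pots(c,(225,180,350,300)));c=shot(save='t6');print(labels(c),pots(c))
plan(.600,-.054,.235,111.7)
print('dish,beaker',w(c,[(419,113)],.008),w(c,[(323,124)],.0))
```

```text
{'blue': (array([0.4934, 0.1089]), 0.0293), 'yellow': (array([ 0.445 , -0.0856]), 0.0291), 'red': None}
{'blue': array([492.8, 103.2,  38.6,  39.6])} {'blue': (array([0.4919, 0.103 ]), 0.0297), 'yellow': (array([ 0.439 , -0.0942]), 0.0288), 'red': (array([ 0.6069, -0.0593]), 0.0269)}
t16.0 at [ 0.444  -0.0925  0.2341] yaw 111.7 F [ 1.  -0.  -4.3] w 0.0275 | roll -0.000  tx -1.10 ty 7.96 tz -0.04
dish,beaker [[ 0.75088336 -0.11268705]] [[0.72921205 0.10376331]]
```

Call:
apply_moves(commands=[[-0.1,0.8,0,0],[-0.1,0.8,0,0],[-0.1,0.8,0,0],[-0.1,0.8,0,0],[-0.1,0.8,0,0]])

```text
clock: 16.42
eef_pos: [0.5231, -0.0721, 0.2345]
tool_rot: [0.561, 0.828, -0.0, -0.001]
ft_force: [0.1, -0.0, -4.8]
grip_width: 0.0274
grasp_force: 60.1
```

Call:
apply_moves(commands=[[-0.1,0.8,0,0],[-0.1,0.8,0,0],[-0.1,0.8,0,0],[-0.1,0.8,0,0],[-0.1,0.7,0,0]])

```text
clock: 16.83
eef_pos: [0.5995, -0.0525, 0.2341]
tool_rot: [0.561, 0.828, -0.0, -0.001]
ft_force: [-0.1, -0.4, -4.7]
grip_width: 0.0275
grasp_force: 60.1
```

Call:
apply_moves(commands=[[-0.1,0,0,0],[0,0,0,0],[0,0,0,0],[0,0,0,0],[0,0,0,0]])

```text
clock: 17.25
eef_pos: [0.5989, -0.055, 0.2354]
tool_rot: [0.562, 0.827, -0.0, -0.0]
ft_force: [0.3, -0.4, -3.5]
grip_width: 0.0276
grasp_force: 60.7
```

Run:
```python
from h import *
plan(.600,-.054,.144,111.7)
c=shot('scene');print(pots(c,(225,180,350,300)));
p=bot.get_obs()['eef_pos']
a,b=map(int,px(c,[p[0],p[1],.07])[0]); a-=60;b-=50; cv2.imwrite('pics/c7.png',cv2.resize(c['image'][b:b+100,a:a+120],None,fx=5,fy=5,interpolation=cv2.INTER_CUBIC)); print(a,b)
```

```text
t17.2 at [ 0.5989 -0.055   0.2354] yaw 111.7 F [ 0.3 -0.4 -3.5] w 0.0276 | roll -0.001  tx 0.02 ty 0.07 tz 4.57
{'blue': None, 'yellow': (array([ 0.4462, -0.0854]), 0.0299), 'red': None}
193 194
```

View pics/c7.png

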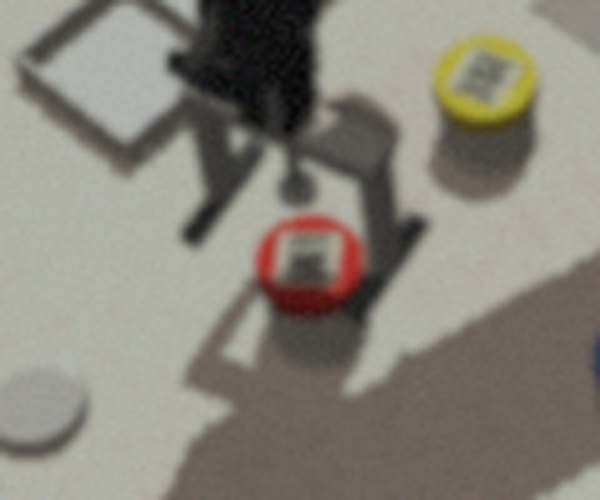

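The sprung foot hangs above red, whose label is at (255,245). I'll lower the gauge.

Call:
apply_moves(commands=[[0,0.07,0.5,0],[0,0,0.8,0],[0,0,0.8,0],[0,0,0.8,0],[0,0,0.7,0]])

```text
clock: 17.72
eef_pos: [0.6005, -0.0542, 0.1619]
tool_rot: [0.561, 0.827, -0.0, -0.0]
ft_force: [0.9, -0.4, -2.4]
grip_width: 0.0274
grasp_force: 60.9
```

Call:
apply_moves(commands=[[0,0,0.4,0],[0,0,0.25,0],[0,0,0.12,0],[0,0,0.07,0],[0,0,0,0]])

```text
clock: 18.13
eef_pos: [0.6008, -0.0542, 0.1468]
tool_rot: [0.561, 0.827, -0.0, -0.0]
ft_force: [-2.3, 0.3, -2.3]
grip_width: 0.0272
grasp_force: 60.9
```

Call:
apply_moves(commands=[[0,0,0,0],[0,0,0,0],[0,0,0,0],[0,0,0,0],[0,0,0,0]])

```text
clock: 18.55
eef_pos: [0.6012, -0.0542, 0.1468]
tool_rot: [0.561, 0.828, 0.0, 0.0]
ft_force: [0.0, 0.0, -2.1]
grip_width: 0.0273
grasp_force: 61.0
```

Run:
```python
from h import *
plan(.600,-.054,.144,111.7)
c=shot('scene','s8')
p=bot.get_obs()['eef_pos']; print(px(c,[.600,-.054,.07]))
a,b=map(int,px(c,[p[0],p[1],.07])[0]); a-=40;b-=33; cv2.imwrite('pics/c8.png',cv2.resize(c['image'][b:b+66,a:a+80],None,fx=7,fy=7,interpolation=cv2.INTER_CUBIC)); print(a,b)
```

```text
t18.6 at [ 0.6012 -0.0542  0.1468] yaw 111.7 F [ 0.   0.  -2.1] w 0.0273 | roll -0.000  tx 0.03 ty -0.05 tz 0.14
[[253.03867411 244.85848623]]
212 212
```

View pics/c8.png

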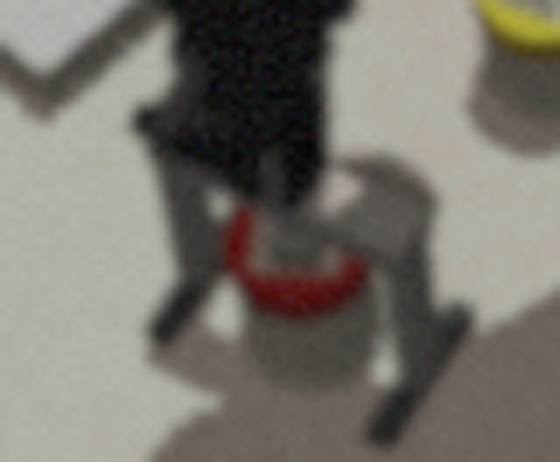

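The gauge is centred over red as well. I'll settle, regrip and lift it, then take it home.

Call:
apply_moves(commands=[[0,0,0.1,0],[0,0,0.05,0],[0,0,0,0],[0,0,0,0],[0,0,0,0]])

```text
clock: 19.02
eef_pos: [0.6013, -0.0542, 0.1436]
tool_rot: [0.561, 0.828, 0.0, 0.0]
ft_force: [-0.4, 0.0, -2.9]
grip_width: 0.0276
grasp_force: 60.9
```

Call:
apply_moves(commands=[[0,0,0,0],[0,0,0,0],[0,0,0,0],[0,0,0,0],[0,0,0,0]], claw=0.5)

```text
clock: 19.43
eef_pos: [0.601, -0.0542, 0.1437]
tool_rot: [0.561, 0.828, 0.0, 0.0]
ft_force: [-0.2, 0.0, -0.2]
grip_width: 0.0426
grasp_force: 0.0
```

Call:
apply_moves(commands=[[0,0,0,0],[0,0,0,0],[0,0,0,0],[0,0,0,0],[0,0,0,0]])

```text
clock: 19.85
eef_pos: [0.6009, -0.0542, 0.1435]
tool_rot: [0.561, 0.828, 0.0, -0.0]
ft_force: [0.4, -0.6, -0.3]
grip_width: 0.0428
grasp_force: 0.0
```

Call:
apply_moves(commands=[[0,0,0,0],[0,0,0,0],[0,0,0,0],[0,0,0,0],[0,0,0,0]])

```text
clock: 20.27
eef_pos: [0.6009, -0.0542, 0.1435]
tool_rot: [0.561, 0.828, -0.0, 0.0]
ft_force: [0.6, -0.1, 0.6]
grip_width: 0.0428
grasp_force: 0.0
```

Call:
apply_moves(commands=[[0,0,0,0],[0,0,0,0],[0,0,0,0],[0,0,0,0],[0,0,0,0]])

```text
clock: 20.68
eef_pos: [0.6009, -0.0542, 0.1435]
tool_rot: [0.561, 0.828, 0.0, 0.0]
ft_force: [-0.5, -0.5, 0.1]
grip_width: 0.0429
grasp_force: 0.0
```

Call:
apply_moves(commands=[[0,0,0,0],[0,0,0,0],[0,0,0,0],[0,0,0,0],[0,0,0,0]], claw=1)

```text
clock: 21.1
eef_pos: [0.6011, -0.0541, 0.1436]
tool_rot: [0.561, 0.828, 0.0, 0.0]
ft_force: [0.3, 1.4, -0.7]
grip_width: 0.0274
grasp_force: 59.2
```

Call:
apply_moves(commands=[[0,0,-0.5,0],[0,0,-0.9,0],[0,0,-0.9,0],[0,0,-0.9,0],[0,0,-0.9,0]])

```text
clock: 21.52
eef_pos: [0.5999, -0.0542, 0.2257]
tool_rot: [0.561, 0.828, -0.001, -0.001]
ft_force: [0.6, 0.4, -5.1]
grip_width: 0.0275
grasp_force: 59.6
```

Call:
apply_moves(commands=[[0,0,-0.5,0],[0,0,0,0.11],[0,0,0,0.11],[0,0,0,0],[0,0,0,0]])

```text
clock: 21.93
eef_pos: [0.6003, -0.0542, 0.2348]
tool_rot: [0.652, 0.758, -0.001, -0.001]
ft_force: [0.2, -0.8, -4.8]
grip_width: 0.0273
grasp_force: 59.6
```

Run:
```python
from h import *
c=shot('scene');print(pots(c,(225,180,350,300)));c=shot();print(labels(c),pots(c))
plan(.4174,.2737,.235,98.6)
```

```text
{'blue': None, 'yellow': (array([ 0.4462, -0.0854]), 0.0299), 'red': None}
{} {'blue': (array([0.4923, 0.115 ]), 0.0263), 'yellow': (array([ 0.4442, -0.0902]), 0.0301), 'red': (array([ 0.5994, -0.0539]), 0.03)}
t22.0 at [ 0.6005 -0.0541  0.2348] yaw 98.6 F [ 0.4  0.8 -4.7] w 0.0276 | roll 0.000  tx 17.58 ty -6.60 tz -0.01
```

Call:
apply_moves(commands=[[0.88,-0.33,0,0],[0.88,-0.33,0,0],[0.88,-0.33,0,0],[0.88,-0.33,0,0],[0.88,-0.33,0,0]])

```text
clock: 22.45
eef_pos: [0.5546, 0.0286, 0.2352]
tool_rot: [0.652, 0.758, -0.0, -0.0]
ft_force: [0.1, 1.0, -4.6]
grip_width: 0.0273
grasp_force: 60.1
```

Call:
apply_moves(commands=[[0.88,-0.33,0,0],[0.88,-0.33,0,0],[0.88,-0.33,0,0],[0.88,-0.33,0,0],[0.88,-0.33,0,0]])

```text
clock: 22.87
eef_pos: [0.5089, 0.1108, 0.2354]
tool_rot: [0.652, 0.758, -0.0, -0.0]
ft_force: [-0.2, 0.3, -3.5]
grip_width: 0.0275
grasp_force: 60.1
```

Call:
apply_moves(commands=[[0.88,-0.33,0,0],[0.88,-0.33,0,0],[0.88,-0.33,0,0],[0.88,-0.33,0,0],[0.88,-0.33,0,0]])

```text
clock: 23.28
eef_pos: [0.4633, 0.193, 0.2354]
tool_rot: [0.652, 0.758, -0.0, -0.0]
ft_force: [-0.1, 0.4, -4.3]
grip_width: 0.0277
grasp_force: 60.1
```

Call:
apply_moves(commands=[[0.88,-0.33,0,0],[0.88,-0.33,0,0],[0.88,-0.33,0,0],[0.88,-0.33,0,0],[0.88,-0.33,0,0]])

```text
clock: 23.7
eef_pos: [0.4177, 0.2751, 0.2354]
tool_rot: [0.652, 0.758, -0.0, -0.0]
ft_force: [0.9, 0.2, -4.4]
grip_width: 0.0276
grasp_force: 60.1
```

Call:
apply_moves(commands=[[0,0,0,0],[0,0,0,0],[0,0,0.8,0],[0,0,0.8,0],[0,0,0.8,0]])

```text
clock: 24.12
eef_pos: [0.419, 0.2738, 0.1872]
tool_rot: [0.653, 0.758, 0.0, 0.0]
ft_force: [-0.4, -0.0, -4.2]
grip_width: 0.027
grasp_force: 60.2
```

Run:
```python
from h import *
plan(.4174,.2737,.148,98.6)
```

```text
t24.1 at [0.419  0.2738 0.1872] yaw 98.5 F [-0.4 -0.  -4.2] w 0.027 | roll -0.002  tx 0.01 ty -0.08 tz 1.96
```

Call:
apply_moves(commands=[[0,-0.08,0.8,0],[0,0,0.6,0],[0,0,0.35,0],[0,0,0.15,0],[0,0,0.05,0]])

```text
clock: 24.53
eef_pos: [0.4169, 0.2737, 0.1482]
tool_rot: [0.653, 0.757, -0.0, -0.0]
ft_force: [-0.0, -0.4, -4.3]
grip_width: 0.0273
grasp_force: 60.0
```

Call:
apply_moves(commands=[[0,0,0.05,0],[0,0,0,0],[0,0,0,0],[0,0,0,0],[0,0,0,0]])

```text
clock: 24.95
eef_pos: [0.4171, 0.2744, 0.148]
tool_rot: [0.653, 0.758, 0.0, 0.0]
ft_force: [0.8, -0.7, -4.7]
grip_width: 0.0277
grasp_force: 60.0
```

Call:
apply_moves(commands=[[0,0,0,0],[0,0,0,0],[0,0,0,0],[0,0,0,0],[0,0,-0.1,0]], claw=0)

```text
clock: 25.37
eef_pos: [0.4168, 0.2743, 0.1496]
tool_rot: [0.653, 0.757, 0.0, 0.0]
ft_force: [0.1, 0.3, -0.6]
grip_width: 0.0847
grasp_force: 0.0
```

Call:
apply_moves(commands=[[0,0,-1,0],[0,0,-1,0],[0,0,-1,0],[0,0,-1,0],[0,0,-1,0]])

```text
clock: 25.78
eef_pos: [0.4167, 0.2742, 0.2508]
tool_rot: [0.653, 0.757, 0.0, 0.0]
ft_force: [0.0, 0.3, 1.0]
grip_width: 0.0852
grasp_force: 0.0
```

Run:
```python
from h import *
plan(.5875,.293,.25,97.1)
```

```text
t25.8 at [0.4167 0.2742 0.2508] yaw 98.5 F [0.  0.3 1. ] w 0.0852 | roll 0.023  tx -0.12 ty 8.59 tz 0.04
```

Call:
apply_moves(commands=[[0,0,0,0.023],[-0.1,0.9,0,0],[-0.1,0.9,0,0],[-0.1,0.9,0,0],[-0.1,0.9,0,0]])

```text
clock: 26.2
eef_pos: [0.4898, 0.2752, 0.249]
tool_rot: [0.662, 0.749, -0.0, -0.0]
ft_force: [0.0, 0.7, 0.8]
grip_width: 0.0852
grasp_force: 0.0
```

Call:
apply_moves(commands=[[-0.1,0.9,0,0],[-0.1,0.9,0,0],[-0.2,0.9,0,0],[-0.2,0.9,0,0],[-0.2,0.9,0,0]])

```text
clock: 26.62
eef_pos: [0.5812, 0.2703, 0.2485]
tool_rot: [0.662, 0.749, -0.001, -0.0]
ft_force: [-0.4, 0.1, -0.2]
grip_width: 0.0853
grasp_force: 0.0
```

Call:
apply_moves(commands=[[0,0.23,0,0],[0,0,0,0],[0,0,0,0],[0,0,0,0],[0,0,0,0]])

```text
clock: 27.03
eef_pos: [0.5842, 0.2713, 0.2498]
tool_rot: [0.662, 0.75, -0.0, -0.0]
ft_force: [-0.8, 0.3, 0.2]
grip_width: 0.0853
grasp_force: 0.0
```

Run:
```python
from h import *
plan(.6027,.275,.058,97.1)
c=shot('wrist','w9'); 
a=np.radians(97.1);u=np.array([np.cos(a),np.sin(a)]);o=np.array([.6027,.275])
for s,z in((0,.069),(-.064,.069),(.0727,.0153)): print(s,px(c,[*(o+s*u),z]))
for n,lo,hi,z in (('orange',(3,120,60),(18,255,255),.05),('yellow',COL['yellow'][0],COL['yellow'][1],.069)):
    for q in blobs(c,lo,hi)[:2]: print(n,cv2.boundingRect(q),w(c,q.reshape(-1,2),z).mean(0))
```

```text
t27.0 at [0.5842 0.2713 0.2498] yaw 97.1 F [-0.8  0.3  0.2] w 0.0853 | roll 0.001  tx 0.07 ty 0.94 tz 9.59
0 [[344.02990081 221.09856517]]
-0.064 [[342.88510573 284.46094557]]
0.0727 [[342.10052841 140.49190562]]
orange (323, 122, 53, 60) [0.59902187 0.33758402]
yellow (341, 251, 16, 20) [0.61214633 0.23674443]
```

View pics/w9.png

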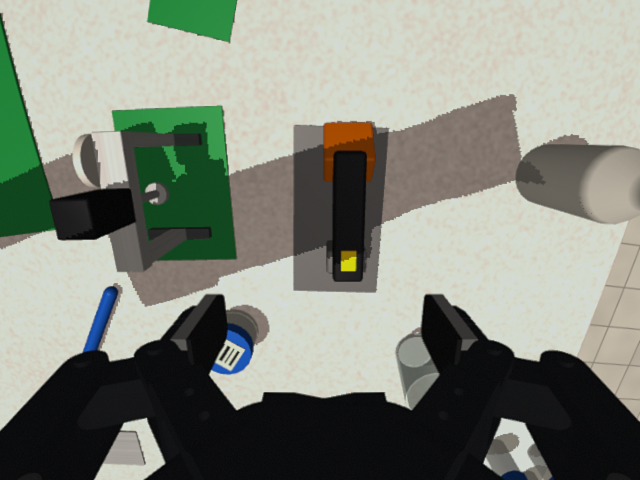

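The wrist view shows the gauge standing on its mat. The scanner handle is centred at column 349, with its rear end at row 281 and its head front at row 122.

Run:
```python
from h import *
c=shot('wrist')
a=np.radians(97.1);u=np.array([np.cos(a),np.sin(a)]);v=np.array([u[1],-u[0]]);o=np.array([.6027,.275])
for n,p,z in (('rear',(349,281),.069),('hfront',(350,152),.069),('front',(350,122),.069),('front',(350,122),.05),('oback',(350,180),.05),('mid',(349,216),.069)):
    P=w(c,[p],z)[0]; print(n,z,P.round(4),'s %.4f t %.4f'%((P-o)@u,(P-o)@v))
```

```text
rear 0.069 [0.6163 0.2159] s -0.0604 t 0.0061
hfront 0.069 [0.5994 0.3376] s 0.0625 t 0.0044
front 0.069 [0.5957 0.3626] s 0.0878 t 0.0039
front 0.05 [0.597  0.3639] s 0.0889 t 0.0054
oback 0.05 [0.6046 0.3115] s 0.0360 t 0.0064
mid 0.069 [0.6068 0.2804] s 0.0048 t 0.0047
```

Run:
```python
from h import *
plan(.6073,.2786,.058,97.8)
```

```text
t27.1 at [0.5844 0.2713 0.25  ] yaw 97.1 F [-0.3  0.3  0.1] w 0.085 | roll -0.011  tx 0.20 ty 1.18 tz 9.60
```

Call:
apply_moves(commands=[[0.1,0.6,0.5,-0.01],[0.1,0.58,0.5,0],[0,0,0.9,0],[0,0,0.9,0],[0,0,0.9,0]])

```text
clock: 27.55
eef_pos: [0.6079, 0.2783, 0.1753]
tool_rot: [0.658, 0.753, 0.0, 0.0]
ft_force: [-0.3, 0.0, -0.6]
grip_width: 0.0855
grasp_force: 0.0
```

Call:
apply_moves(commands=[[0,0,0.9,0],[0,0,0.9,0],[0,0,0.9,0],[0,0,0.9,0],[0,0,0.9,0]])

```text
clock: 27.97
eef_pos: [0.6076, 0.2783, 0.0852]
tool_rot: [0.658, 0.753, 0.0, 0.0]
ft_force: [0.1, 0.4, -0.0]
grip_width: 0.0855
grasp_force: 0.0
```

Call:
apply_moves(commands=[[0,0,0.7,0],[0,0,0.4,0],[0,0,0.2,0],[0,0,0.1,0],[0,0,0,0]])

```text
clock: 28.38
eef_pos: [0.6082, 0.2783, 0.0579]
tool_rot: [0.658, 0.753, 0.0, 0.0]
ft_force: [0.7, -0.2, 0.2]
grip_width: 0.0853
grasp_force: 0.0
```

Run:
```python
from h import *
plan(.6073,.2786,.058,97.8)
```

```text
t28.4 at [0.6082 0.2783 0.0579] yaw 97.7 F [ 0.7 -0.2  0.2] w 0.0853 | roll -0.001  tx 0.02 ty -0.04 tz -0.00
```

Call:
apply_moves(commands=[[0,0,0,0],[0,0,0,0],[0,0,0,0],[0,0,0,0],[0,0,0,0]], claw=1)

```text
clock: 28.8
eef_pos: [0.6081, 0.2781, 0.0581]
tool_rot: [0.658, 0.753, 0.0, 0.0]
ft_force: [-0.7, -1.1, 1.7]
grip_width: 0.0293
grasp_force: 61.7
```

Call:
apply_moves(commands=[[0,0,0,0],[0,0,-0.5,0],[0,0,-0.9,0],[0,0,-0.9,0],[0,0,-0.9,0]])

```text
clock: 29.22
eef_pos: [0.6075, 0.2778, 0.1217]
tool_rot: [0.658, 0.753, -0.001, -0.0]
ft_force: [0.8, 0.3, -2.2]
grip_width: 0.0294
grasp_force: 61.3
```

Call:
apply_moves(commands=[[0,0,-0.9,0],[0,0,-0.9,0],[0,0,-0.9,0],[0,0,-0.9,0],[0,0,-0.5,0]])

```text
clock: 29.63
eef_pos: [0.6085, 0.2783, 0.2061]
tool_rot: [0.658, 0.753, 0.001, 0.001]
ft_force: [0.5, 0.5, -1.5]
grip_width: 0.0296
grasp_force: 61.4
```

Run:
```python
from h import *
plan(.6073,.2786,.2,97.8)
c=shot('wrist','w10'); o=bot.get_obs()['eef_pos'];a=np.radians(yaw());u=np.array([np.cos(a),np.sin(a)])
for s,z in((0,.066),(.086,.06),(.086,.03),(.0727,.0123)): print(s,px(c,[*(o[:2]+s*u),o[2]-.055+z]))
for q in blobs(c,(3,120,60),(18,255,255))[:3]: print('orange',cv2.boundingRect(q))
c=shot();print(labels(c),pots(c)); print(pots(shot('scene'),(225,180,350,300)))
```

```text
t29.6 at [0.6085 0.2783 0.2061] yaw 97.7 F [ 0.5  0.5 -1.5] w 0.0296 | roll -0.002  tx 0.02 ty -0.06 tz 0.30
0 [[326.12339965 340.60027514]]
0.086 [[326.33118794  95.89009543]]
0.086 [[325.55372894 105.93201852]]
0.0727 [[325.21551306 139.91914741]]
orange (259, 104, 132, 136)
{'yellow': array([ 439.1, -109.2,   38.4,   38.1]), 'red': array([600.4, -53.6,  42. ,  37.9])} {'blue': (array([0.4942, 0.0977]), 0.0286), 'yellow': (array([ 0.4388, -0.1094]), 0.0298), 'red': (array([ 0.5992, -0.0538]), 0.0295)}
{'blue': None, 'yellow': (array([ 0.4358, -0.1163]), 0.0294), 'red': (array([ 0.6014, -0.047 ]), 0.028)}
```

View pics/w10.png

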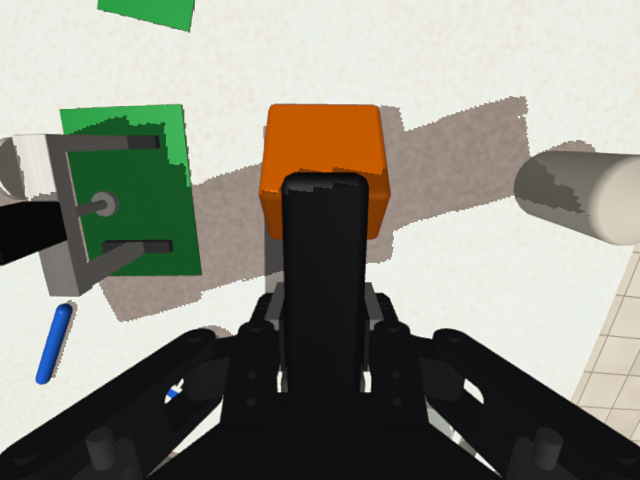

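The head front is at row 104, between the predicted 96 and 106, so the grip is good to about 2 mm. Yellow has just been knocked aside, so I'll measure it again before scanning it. Next is the aiming position for blue.

Run:
```python
from h import *
plan(.512,-.039,.2,97.7)
```

```text
t29.8 at [0.6084 0.2782 0.2042] yaw 97.7 F [-0.4  0.7 -2.5] w 0.0289 | roll 0.000  tx -15.07 ty -6.90 tz 0.21
```

Call:
apply_moves(commands=[[-0.88,-0.4,0,0],[-0.88,-0.4,0,0],[-0.88,-0.4,0,0],[-0.88,-0.4,0,0],[-0.88,-0.4,0,0]])

```text
clock: 30.2
eef_pos: [0.5787, 0.1844, 0.2012]
tool_rot: [0.658, 0.753, -0.002, -0.001]
ft_force: [-0.4, -0.3, -3.3]
grip_width: 0.0293
grasp_force: 61.3
```

Call:
apply_moves(commands=[[-0.88,-0.4,0,0],[-0.88,-0.4,0,0],[-0.88,-0.4,0,0],[-0.88,-0.4,0,0],[-0.88,-0.4,0,0]])

```text
clock: 30.62
eef_pos: [0.5508, 0.0918, 0.2015]
tool_rot: [0.658, 0.753, -0.001, -0.001]
ft_force: [-0.9, 0.2, -2.5]
grip_width: 0.0292
grasp_force: 61.3
```

Call:
apply_moves(commands=[[-0.88,-0.4,0,0],[-0.88,-0.4,0,0],[-0.88,-0.4,0,0],[-0.88,-0.4,0,0],[-0.88,-0.4,0,0]])

```text
clock: 31.03
eef_pos: [0.523, -0.0005, 0.2017]
tool_rot: [0.658, 0.753, -0.001, -0.001]
ft_force: [0.4, 1.1, -1.7]
grip_width: 0.0288
grasp_force: 61.3
```

Call:
apply_moves(commands=[[-0.88,-0.4,0,0],[-0.88,-0.4,0,0],[-0.2,-0.1,0,0],[0,0,0,0],[0,0,0,0]])

```text
clock: 31.45
eef_pos: [0.5114, -0.0407, 0.2026]
tool_rot: [0.658, 0.753, -0.0, -0.001]
ft_force: [-0.3, -0.1, -2.3]
grip_width: 0.0292
grasp_force: 61.3
```

Run:
```python
from h import *
plan(.512,-.039,.163,97.7)
c=shot(save='t11');print(labels(c,(200,100,560,330)),pots(c)); print(pots(shot('scene'),(225,180,350,300)))
c=shot('wrist'); print(labels(c,(0,0,640,480)), pots(c,(0,0,640,480)))
```

```text
t31.4 at [ 0.5114 -0.0407  0.2026] yaw 97.7 F [-0.3 -0.1 -2.3] w 0.0292 | roll -0.000  tx 0.08 ty 0.04 tz 1.98
{} {'blue': (array([0.4933, 0.1129]), 0.0276), 'yellow': None, 'red': None}
{'blue': None, 'yellow': None, 'red': None}
{'blue': array([492.3, 104.6,  36.2,  36.3]), 'red': array([600.4, -53.7,  36.5,  37. ])} {'blue': (array([0.4928, 0.1038]), 0.03), 'yellow': (array([ 0.4332, -0.1206]), 0.0302), 'red': (array([ 0.5976, -0.052 ]), 0.0316)}
```

The wrist camera confirms blue to within 1.5 mm. I'll descend to aim and hold.

Call:
apply_moves(commands=[[0.1,0.04,0.6,0],[0,0,0.7,0],[0,0,0.5,0],[0,0,0.18,0],[0,0,0,0]])

```text
clock: 32.02
eef_pos: [0.5116, -0.0383, 0.1626]
tool_rot: [0.658, 0.753, -0.001, -0.001]
ft_force: [-0.5, 0.5, -3.1]
grip_width: 0.0295
grasp_force: 61.4
```

Call:
apply_moves(commands=[[0,0,0,0],[0,0,0,0],[0,0,0,0],[0,0,0,0],[0,0,0,0]])

```text
clock: 32.43
eef_pos: [0.5127, -0.0389, 0.1644]
tool_rot: [0.658, 0.753, 0.0, 0.0]
ft_force: [-0.5, 0.1, -2.5]
grip_width: 0.0295
grasp_force: 61.4
```

Run:
```python
from h import *
plan(.512,-.0385,.163,97.7)
```

```text
t32.4 at [ 0.5127 -0.0389  0.1644] yaw 97.7 F [-0.5  0.1 -2.5] w 0.0295 | roll 0.000  tx 0.02 ty -0.03 tz 0.07
```

Call:
apply_moves(commands=[[0,0,0,0],[0,0,0,0],[0,0,0,0],[0,0,0,0],[0,0,0,0]])

```text
clock: 32.85
eef_pos: [0.5124, -0.0388, 0.1639]
tool_rot: [0.658, 0.753, 0.0, 0.0]
ft_force: [-0.1, -0.2, -2.1]
grip_width: 0.0296
grasp_force: 61.4
```

Call:
apply_moves(commands=[[0,0,0,0],[0,0,0,0],[0,0,0,0],[0,0,0,0],[0,0,0,0]])

```text
clock: 33.27
eef_pos: [0.5124, -0.0388, 0.1639]
tool_rot: [0.658, 0.753, -0.0, -0.0]
ft_force: [0.3, 0.7, -1.7]
grip_width: 0.0292
grasp_force: 61.4
```

Call:
apply_moves(commands=[[0,0,0,0],[0,0,0,0],[0,0,0,0],[0,0,0,0],[0,0,0,0]])

```text
clock: 33.68
eef_pos: [0.5124, -0.0388, 0.1639]
tool_rot: [0.658, 0.753, -0.0, -0.0]
ft_force: [-0.5, 0.8, -3.1]
grip_width: 0.0291
grasp_force: 61.4
```

Call:
apply_moves(commands=[[0,0,0,0],[0,0,0,0],[0,0,0,0],[0,0,0,0],[0,0,0,0]])

```text
clock: 34.1
eef_pos: [0.5124, -0.0388, 0.1639]
tool_rot: [0.658, 0.753, 0.0, 0.0]
ft_force: [0.4, -0.0, -3.4]
grip_width: 0.0294
grasp_force: 61.4
```

Call:
apply_moves(commands=[[0,0,0,0],[0,0,0,0],[0,0,0,0],[0,0,0,0],[0,0,0,0]])

```text
clock: 34.52
eef_pos: [0.5124, -0.0388, 0.1639]
tool_rot: [0.658, 0.753, -0.0, -0.0]
ft_force: [0.7, 0.6, -2.4]
grip_width: 0.0292
grasp_force: 61.4
```

Run:
```python
from h import *
plan(.512,-.0385,.163,97.7)
c=shot('wrist','w12'); print(labels(c,(0,0,640,480)), pots(c,(0,0,640,480)))
# yellow: 
c=shot('top','t12')
```

```text
t34.5 at [ 0.5124 -0.0388  0.1639] yaw 97.7 F [ 0.7  0.6 -2.4] w 0.0292 | roll 0.000  tx 0.02 ty -0.02 tz 0.04
{'red': array([600.3, -53.6,  36.2,  36.8])} {'blue': (array([0.4926, 0.1038]), 0.0296), 'yellow': (array([ 0.4321, -0.1162]), 0.0291), 'red': (array([ 0.597 , -0.0523]), 0.0321)}
```

View pics/w12.png

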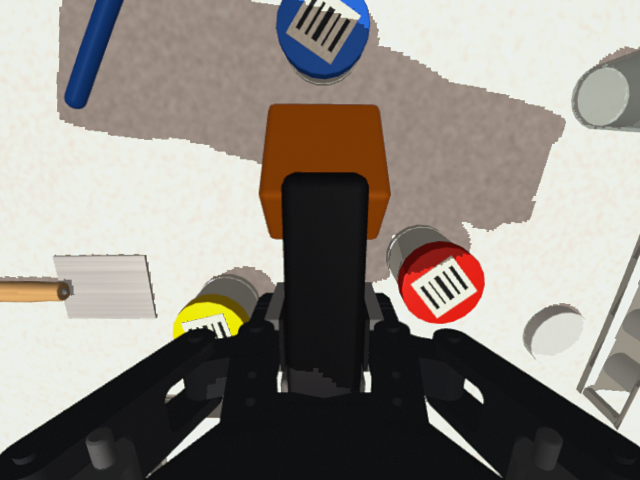

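Blue is centred straight ahead of the scanner head at column 323. I'll move on to the aiming position for yellow, which is now near (0.433,-0.120).

Run:
```python
from h import *
plan(.452,-.261,.2,97.7)
```

```text
t34.6 at [ 0.5124 -0.0388  0.1639] yaw 97.7 F [-0.5 -0.4 -1.4] w 0.0294 | roll 0.000  tx -10.60 ty -4.48 tz -1.80
```

Call:
apply_moves(commands=[[0,0,-0.6,0],[0,0,-0.7,0],[-0.8,-0.35,-0.5,0],[-0.8,-0.35,0,0],[-0.8,-0.35,0,0]])

```text
clock: 35.03
eef_pos: [0.4986, -0.0896, 0.2009]
tool_rot: [0.658, 0.753, 0.001, 0.001]
ft_force: [0.9, 0.1, -3.1]
grip_width: 0.0294
grasp_force: 61.4
```

Call:
apply_moves(commands=[[-0.8,-0.35,0,0],[-0.8,-0.35,0,0],[-0.8,-0.35,0,0],[-0.8,-0.35,0,0],[-0.8,-0.35,0,0]])

```text
clock: 35.45
eef_pos: [0.4738, -0.1739, 0.1999]
tool_rot: [0.658, 0.753, 0.0, 0.0]
ft_force: [-0.0, -0.8, -2.4]
grip_width: 0.0292
grasp_force: 61.4
```

Call:
apply_moves(commands=[[-0.8,-0.35,0,0],[-0.8,-0.35,0,0],[-0.8,-0.35,0,0],[-0.8,-0.35,0,0],[-0.8,-0.35,0,0]])

```text
clock: 35.87
eef_pos: [0.4498, -0.2579, 0.1999]
tool_rot: [0.658, 0.753, 0.0, 0.0]
ft_force: [-0.2, 1.0, -2.2]
grip_width: 0.0294
grasp_force: 61.4
```

Call:
apply_moves(commands=[[-0.2,0.05,0,0],[0,0,0,0],[0,0,0,0],[0,0,0,0],[0,0,0,0]])

```text
clock: 36.28
eef_pos: [0.4519, -0.2601, 0.1999]
tool_rot: [0.658, 0.753, 0.0, -0.0]
ft_force: [0.6, 0.3, -2.8]
grip_width: 0.0295
grasp_force: 61.4
```

Run:
```python
from h import *
c=shot('wrist','w13'); L=labels(c,(0,0,640,480)); print(L, pots(c,(0,0,640,480)))
c=shot();print(labels(c,(200,100,560,330)),pots(c,(270,135,470,300)))
a=np.radians(yaw()); t=L['yellow'][:2]/1000-.1434*np.array([np.cos(a),np.sin(a)]); plan(*t,.173,97.7)
```

```text
{'yellow': array([ 434.1, -122.1,   35.8,   35.8])} {'blue': None, 'yellow': (array([ 0.434 , -0.1233]), 0.0305), 'red': (array([ 0.5977, -0.0689]), 0.0302)}
{'blue': array([492.8, 103.2,  38.6,  39.5]), 'red': array([599.8, -54.2,  38. ,  37.9])} {'blue': (array([0.4916, 0.1031]), 0.0295), 'yellow': None, 'red': (array([ 0.5993, -0.0534]), 0.0297)}
t36.4 at [ 0.4519 -0.2602  0.1999] yaw 97.8 F [-0.3 -0.2 -2.4] w 0.0293 | roll 0.001  tx -0.21 ty 0.05 tz 1.35
```

Call:
apply_moves(commands=[[-0.18,0.05,0.4,0],[0,0,0.5,0],[0,0,0.3,0],[0,0,0.15,0],[0,0,0,0]])

```text
clock: 36.8
eef_pos: [0.4522, -0.2639, 0.1712]
tool_rot: [0.658, 0.753, -0.0, -0.002]
ft_force: [-0.2, 0.3, -2.0]
grip_width: 0.0293
grasp_force: 61.4
```

Call:
apply_moves(commands=[[0,0,0,0],[0,0,0,0],[0,0,0,0],[0,0,0,0],[0,0,0,0]])

```text
clock: 37.22
eef_pos: [0.4533, -0.2645, 0.1733]
tool_rot: [0.658, 0.753, 0.0, 0.0]
ft_force: [-0.3, 0.5, -2.3]
grip_width: 0.0289
grasp_force: 61.4
```

Call:
apply_moves(commands=[[0,0,0,0],[0,0,0,0],[0,0,0,0],[0,0,0,0],[0,0,0,0]])

```text
clock: 37.63
eef_pos: [0.4532, -0.2644, 0.1729]
tool_rot: [0.658, 0.753, 0.0, 0.0]
ft_force: [-0.7, -0.3, -2.3]
grip_width: 0.0292
grasp_force: 61.4
```

Call:
apply_moves(commands=[[0,0,0,0],[0,0,0,0],[0,0,0,0],[0,0,0,0],[0,0,0,0]])

```text
clock: 38.05
eef_pos: [0.4531, -0.2644, 0.1729]
tool_rot: [0.658, 0.753, -0.0, -0.0]
ft_force: [0.4, -0.9, -2.4]
grip_width: 0.0291
grasp_force: 61.4
```

Call:
apply_moves(commands=[[0,0,0,0],[0,0,0,0],[0,0,0,0],[0,0,0,0],[0,0,0,0]])

```text
clock: 38.47
eef_pos: [0.4531, -0.2644, 0.1729]
tool_rot: [0.658, 0.753, -0.0, -0.0]
ft_force: [-0.5, -0.5, -2.9]
grip_width: 0.0293
grasp_force: 61.4
```

Call:
apply_moves(commands=[[0,0,0,0],[0,0,0,0],[0,0,0,0],[0,0,0,0],[0,0,0,0]])

```text
clock: 38.88
eef_pos: [0.4532, -0.2644, 0.1729]
tool_rot: [0.658, 0.753, 0.0, -0.0]
ft_force: [-0.1, -0.9, -2.2]
grip_width: 0.0294
grasp_force: 61.4
```

Call:
apply_moves(commands=[[0,0,0,0],[0,0,0,0],[0,0,0,0],[0,0,0,0],[0,0,0,0]])

```text
clock: 39.3
eef_pos: [0.4531, -0.2644, 0.1729]
tool_rot: [0.658, 0.753, -0.0, -0.0]
ft_force: [0.6, -0.2, -2.3]
grip_width: 0.0293
grasp_force: 61.4
```

Run:
```python
from h import *
c=shot('wrist'); L=labels(c,(0,0,640,480)); print(L, pots(c,(0,0,640,480)))
plan(.4535,-.2642,.173,97.7); c=shot(); print(labels(c))
plan(.600+.0192,-.054-.1421,.2,97.7)
```

```text
{} {'blue': None, 'yellow': (array([ 0.4345, -0.124 ]), 0.0304), 'red': None}
t39.4 at [ 0.4531 -0.2644  0.1729] yaw 97.7 F [-0.3 -0.3 -2.1] w 0.0292 | roll 0.000  tx 0.01 ty 0.02 tz -0.01
{'blue': array([492.8, 103.2,  38.6,  39.6]), 'red': array([599.9, -54.2,  37.8,  37.9])}
t39.4 at [ 0.4532 -0.2644  0.1729] yaw 97.7 F [ 0.1 -0.8 -2. ] w 0.0291 | roll 0.000  tx 2.27 ty 8.68 tz -1.35
```

Call:
apply_moves(commands=[[0,0,-0.5,0],[0.22,0.8,0,0],[0.22,0.8,0,0],[0.22,0.8,0,0],[0.22,0.8,0,0]])

```text
clock: 39.82
eef_pos: [0.5151, -0.2383, 0.1839]
tool_rot: [0.658, 0.753, 0.0, 0.001]
ft_force: [-0.2, 0.3, -2.4]
grip_width: 0.0293
grasp_force: 61.4
```

Call:
apply_moves(commands=[[0.22,0.8,0,0],[0.22,0.8,0,0],[0.22,0.8,0,0],[0.22,0.8,0,0],[0.22,0.8,0,0]])

```text
clock: 40.23
eef_pos: [0.5914, -0.2055, 0.1837]
tool_rot: [0.658, 0.753, 0.0, 0.0]
ft_force: [-0.7, -0.9, -2.8]
grip_width: 0.0294
grasp_force: 61.4
```

Call:
apply_moves(commands=[[0.22,0.8,0,0],[0.07,0.68,0,0],[0,0,0,0],[0,0,0,0],[0,0,0,0]])

```text
clock: 40.65
eef_pos: [0.6185, -0.1963, 0.183]
tool_rot: [0.658, 0.753, -0.0, -0.0]
ft_force: [0.9, -0.3, -3.7]
grip_width: 0.0293
grasp_force: 61.5
```

Run:
```python
from h import *
c=shot('wrist'); L=labels(c,(0,0,640,480)); print(L, pots(c,(0,0,640,480)))
a=np.radians(yaw()); t=np.array([.600,-.0537])-.1434*np.array([np.cos(a),np.sin(a)]); plan(*t,.183,97.7)
```

```text
{'yellow': array([ 433.1, -122.3,   36.4,   35.9])} {'blue': None, 'yellow': (array([ 0.4356, -0.124 ]), 0.032), 'red': (array([ 0.5998, -0.0534]), 0.0297)}
t40.7 at [ 0.6183 -0.1964  0.1831] yaw 97.7 F [-0.3 -1.8 -3.3] w 0.0293 | roll -0.000  tx 0.02 ty 0.05 tz 0.00
```

Red is aimed to within 1 mm, so I'll hold.

Call:
apply_moves(commands=[[0,0,0,0],[0,0,0,0],[0,0,0,0],[0,0,0,0],[0,0,0,0]])

```text
clock: 41.12
eef_pos: [0.6189, -0.1963, 0.1831]
tool_rot: [0.658, 0.753, 0.0, 0.0]
ft_force: [0.1, -0.8, -2.9]
grip_width: 0.0293
grasp_force: 61.5
```

Call:
apply_moves(commands=[[0,0,0,0],[0,0,0,0],[0,0,0,0],[0,0,0,0],[0,0,0,0]])

```text
clock: 41.53
eef_pos: [0.6191, -0.1961, 0.1829]
tool_rot: [0.658, 0.753, -0.0, -0.0]
ft_force: [1.0, -0.2, -2.5]
grip_width: 0.0292
grasp_force: 61.5
```

Call:
apply_moves(commands=[[0,0,0,0],[0,0,0,0],[0,0,0,0],[0,0,0,0],[0,0,0,0]])

```text
clock: 41.95
eef_pos: [0.6191, -0.1961, 0.1829]
tool_rot: [0.658, 0.753, 0.0, -0.0]
ft_force: [-0.1, 0.5, -2.6]
grip_width: 0.0289
grasp_force: 61.5
```

Call:
apply_moves(commands=[[0,0,0,0],[0,0,0,0],[0,0,0,0],[0,0,0,0],[0,0,0,0]])

```text
clock: 42.37
eef_pos: [0.6191, -0.1961, 0.1829]
tool_rot: [0.658, 0.753, -0.0, -0.0]
ft_force: [0.3, -1.2, -1.5]
grip_width: 0.0295
grasp_force: 61.5
```

Call:
apply_moves(commands=[[0,0,0,0],[0,0,0,0],[0,0,0,0],[0,0,0,0],[0,0,0,0]])

```text
clock: 42.78
eef_pos: [0.6191, -0.1961, 0.1829]
tool_rot: [0.658, 0.753, -0.0, 0.0]
ft_force: [-0.5, 0.7, -2.3]
grip_width: 0.0291
grasp_force: 61.5
```

Call:
apply_moves(commands=[[0,0,0,0],[0,0,0,0],[0,0,0,0],[0,0,0,0],[0,0,0,0]])

```text
clock: 43.2
eef_pos: [0.6191, -0.1961, 0.1829]
tool_rot: [0.658, 0.753, 0.0, 0.0]
ft_force: [-1.0, -0.2, -1.9]
grip_width: 0.0295
grasp_force: 61.5
```

Call:
apply_moves(commands=[[0,0,-0.5,0],[0,0,-0.4,0],[0,0,0,0.038],[0,0,0,0],[0,0,0,0]])

```text
clock: 43.62
eef_pos: [0.6195, -0.1963, 0.202]
tool_rot: [0.673, 0.74, 0.0, 0.001]
ft_force: [-0.5, 0.6, -3.0]
grip_width: 0.0291
grasp_force: 61.4
```

Run:
```python
from h import *
c=shot()
print([cv2.minAreaRect((w(c,q.reshape(-1,2),.003)*1000).astype(np.float32)) for q in blobs(c,(0,0,50),(180,70,110),(200,145,300,212))][:1], labels(c))
plan(.5998,.266,.2,95.4)
```

```text
[((599.376953125, 265.9718017578125), (101.16838836669922, 190.35398864746094), 5.813297271728516)] {}
t43.7 at [ 0.6192 -0.1962  0.2015] yaw 95.5 F [ 0.5  0.7 -2.5] w 0.0294 | roll 0.001  tx 23.10 ty 1.21 tz 0.08
```

Call:
apply_moves(commands=[[0.9,0.05,0,0],[0.9,0.05,0,0],[0.9,0.05,0,0],[0.9,0.05,0,0],[0.9,0.05,0,0]])

```text
clock: 44.08
eef_pos: [0.6153, -0.1053, 0.2008]
tool_rot: [0.673, 0.74, -0.0, -0.0]
ft_force: [0.6, 0.3, -2.6]
grip_width: 0.0292
grasp_force: 61.4
```

Call:
apply_moves(commands=[[0.9,0.05,0,0],[0.9,0.05,0,0],[0.9,0.05,0,0],[0.9,0.05,0,0],[0.9,0.05,0,0]])

```text
clock: 44.5
eef_pos: [0.6117, -0.0151, 0.2009]
tool_rot: [0.673, 0.74, -0.0, -0.0]
ft_force: [1.0, -0.8, -2.6]
grip_width: 0.0292
grasp_force: 61.4
```

Call:
apply_moves(commands=[[0.9,0.05,0,0],[0.9,0.05,0,0],[0.9,0.05,0,0],[0.9,0.05,0,0],[0.9,0.05,0,0]])

```text
clock: 44.92
eef_pos: [0.6082, 0.0749, 0.2009]
tool_rot: [0.673, 0.74, -0.0, -0.0]
ft_force: [0.8, -0.8, -2.1]
grip_width: 0.0291
grasp_force: 61.4
```

Call:
apply_moves(commands=[[0.9,0.05,0,0],[0.9,0.05,0,0],[0.9,0.05,0,0],[0.9,0.05,0,0],[0.9,0.05,0,0]])

```text
clock: 45.33
eef_pos: [0.6047, 0.165, 0.2009]
tool_rot: [0.673, 0.74, -0.0, -0.0]
ft_force: [1.0, 0.0, -3.4]
grip_width: 0.0294
grasp_force: 61.4
```

Call:
apply_moves(commands=[[0.9,0.05,0,0],[0.9,0.05,0,0],[0.9,0.05,0,0],[0.9,0.03,0,0],[0.9,0.03,0,0]])

```text
clock: 45.75
eef_pos: [0.6003, 0.2549, 0.2007]
tool_rot: [0.673, 0.74, -0.0, -0.0]
ft_force: [0.6, -0.5, -1.7]
grip_width: 0.029
grasp_force: 61.4
```

Call:
apply_moves(commands=[[0.6,0,0,0],[0,0,0.8,0],[0,0,0.8,0],[0,0,0.8,0],[0,0,0.8,0]])

```text
clock: 46.17
eef_pos: [0.5993, 0.2661, 0.1362]
tool_rot: [0.673, 0.74, -0.0, 0.0]
ft_force: [-0.2, -0.7, -2.4]
grip_width: 0.0293
grasp_force: 61.5
```

Run:
```python
from h import *
plan(.5998,.266,.0585,95.4)
```

```text
t46.2 at [0.5993 0.2661 0.1362] yaw 95.5 F [-0.2 -0.7 -2.4] w 0.0293 | roll 0.001  tx -0.01 ty 0.02 tz 3.89
```

Call:
apply_moves(commands=[[0,0,0.8,0],[0,0,0.8,0],[0,0,0.8,0],[0,0,0.6,0],[0,0,0.4,0]])

```text
clock: 46.58
eef_pos: [0.5986, 0.2655, 0.0671]
tool_rot: [0.673, 0.74, -0.001, -0.0]
ft_force: [-1.1, -0.2, -2.9]
grip_width: 0.0296
grasp_force: 61.5
```

Call:
apply_moves(commands=[[0,0,0.25,0],[0,0,0.15,0],[0,0,0.05,0],[0,0,0,0],[0,0,0,0]])

```text
clock: 47.0
eef_pos: [0.6001, 0.2663, 0.0609]
tool_rot: [0.673, 0.74, 0.001, 0.0]
ft_force: [0.2, -0.2, -2.3]
grip_width: 0.0293
grasp_force: 61.5
```

Call:
apply_moves(commands=[[0,0,0,0],[0,0,0,0],[0,0,0,0],[0,0,0,0],[0,0,0,0]], claw=0)

```text
clock: 47.42
eef_pos: [0.5997, 0.2662, 0.0604]
tool_rot: [0.673, 0.74, 0.0, 0.0]
ft_force: [0.1, -0.1, 0.2]
grip_width: 0.0849
grasp_force: 0.0
```

Call:
apply_moves(commands=[[0,0,-0.6,0],[0,0,-0.9,0],[0,0,-0.9,0],[0,0,-0.9,0],[0,0,-0.9,0]])

```text
clock: 47.83
eef_pos: [0.5995, 0.2661, 0.1458]
tool_rot: [0.673, 0.74, 0.0, 0.0]
ft_force: [-0.2, -0.3, -0.0]
grip_width: 0.0854
grasp_force: 0.0
```

Call:
apply_moves(commands=[[0,0,-0.9,0],[0,0,-0.9,0],[0,0,-0.9,0],[0,0,0,0],[0,0,0,0]])

```text
clock: 48.25
eef_pos: [0.6003, 0.2664, 0.2]
tool_rot: [0.673, 0.74, 0.002, 0.001]
ft_force: [-0.4, -0.3, -0.9]
grip_width: 0.0854
grasp_force: 0.0
```

Run:
```python
from h import *
c=shot(save='t14'); print(labels(c,(270,135,470,300)))
i=cv2.imread('pics/top0.png'); m=cv2.inRange(cv2.cvtColor(i,cv2.COLOR_BGR2HSV),np.array((0,0,150)),np.array((180,60,255)))
k=np.zeros_like(m);k[165:292,470:540]=255; m=cv2.erode(m&k,np.ones((3,3)))
for q in cv2.findContours(m,cv2.RETR_EXTERNAL,cv2.CHAIN_APPROX_NONE)[0]:
    if cv2.contourArea(q)<300: continue
    r=cv2.minAreaRect(q.astype(np.float32)); r=(r[0],(r[1][0]+2,r[1][1]+2),r[2]); b=cv2.boxPoints(r); print(np.array(r[0]).round(1),cv2.contourArea(q),'\n',np.c_[b,w(c,b,.004)*1000,w(c,b,.028)*1000].round(0))
# dark wall profile along image row through the rack middle
h=cv2.cvtColor(i,cv2.COLOR_BGR2GRAY)
for r in (188,228,268): print(r,h[r,460:545])
print(h[155:300,500])
plan(.4928,.1032,.2,97.7)
```

```text
{'yellow': array([ 434.2, -123.3,   38.4,   38.6]), 'red': array([599.9, -54.2,  37.8,  37.9])}
188 [139 143 147 145 147 148 147 155  76  75  48  34  34  25  60 157 108 152
 147 147 147 144 146 150 141 145 150 144 146 147 146 142 147 146 150 153
 149 153 152 146 144 144 149 148 148 149 144 149 152 142 151 161  84  83
  29  30  31  51 127 151 146 147 148 143 147 138 145 144 141 143 142 143
 148 143 145 146 146 150 144 140 151 144 142 145 147]
228 [148 142 142 149 147 144 145 144 148 147 147 142 146 151 144 155 158  91
  44  60  22  27  56 157 156 148 149 149 148 152 150 147 151 150 149 150
 145 149 149 147 148 147 145 144 148 147 145 150 149 148 147 149 144 146
 148 144 149 146 151 148 152 147  59  26  32  32  24 117 146 141 146 145
 147 143 144 144 143 146 143 145 145 143 145 145 147]
268 [147 148 142 143 141 148 149 145 144 143 145 145 145 149 147 148 149 142
 143 149 149 143 147 146 148 121  64  45  33  37  14 131 152 148 147 145
 153 153 152 145 146 145 148 149 145 145 147 146 148 150 144 152 151 146
 145 148 147 151 145 149 150 147 145 149 149 148 150 150 150 161  93  32
  36  33  27  66 157 148 143 146 143 144 144 141 145]
[140 147 148 145 143 143 146 144 157 121  45  45  98 161 150 146 149 147
 147 144 146 146 144 145 145 145 147 150 151 143 148 147 151 144 142 142
 142 149 147 143 149 146 148 147 149 146 149 157 134 156  86  38 151 154
 151 146 143 151 149 148 147 151 147 144 145 147 147 148 147 150 143 145
 147 148 147 149 147 148 149 148 148 150 151 141 144 145 152 151 124  88
 139 134  92 130 151 148 148 148 148 149 149 143 147 150 148 145 148 150
 147 145 146 149 146 146 147 149 145 151 149 145 148 150 147 147 148 148
 148 145 150 152 138  70  92 152 143  96 147 147 144 147 145 148 145 141
 149]
t48.3 at [0.5995 0.2661 0.1983] yaw 95.4 F [-0.6 -0.1 -0.2] w 0.085 | roll -0.038  tx -7.36 ty -6.38 tz -0.09
```

Run:
```python
from h import *
c=shot()
L=w(c,[(467.7,188),(476.8,228),(485.5,268)],0)*1000; R=w(c,[(518,188),(527.2,228),(535.2,268)],.028)*1000
Fi=w(c,[(474.5,188),(482.5,228),(490.7,268)],.028)*1000; Ri=w(c,[(511.8,188),(521.8,228),(529.8,268)],.004)*1000
print('y edges outer',L.round(1),R.round(1),'inner',Fi.round(1),Ri.round(1))
d=R[0]-R[2]; print('axis',np.degrees(np.arctan2(d[1],d[0])))
d=L[0]-L[2]; print('axis',np.degrees(np.arctan2(d[1],d[0])))
print('ends',w(c,[(500,163.7)],.028)*1000,w(c,[(500,289.5)],0)*1000, w(c,[(500,283)],.028)*1000)
print('cross walls',w(c,[(500,204.5),(500,206.8)],.028)*1000,w(c,[(500,243),(500,247.5)],.028)*1000)
```

```text
y edges outer [[ 576.9 -213. ]
 [ 486.8 -226.8]
 [ 399.2 -240. ]] [[ 568.4 -315.9]
 [ 479.9 -328.3]
 [ 393.9 -338.4]] inner [[ 568.7 -219.2]
 [ 481.  -230. ]
 [ 395.8 -241.6]] [[ 575.3 -311.8]
 [ 484.8 -326.4]
 [ 396.9 -337. ]]
axis 7.353648179264848
axis 8.63670078695055
ends [[ 623.46706932 -280.52196953]] [[ 352.51443256 -268.7330087 ]] [[ 364.04308339 -259.40082283]]
cross walls [[ 531.85454123 -272.41802967]
 [ 526.79128852 -271.99019415]] [[ 448.3460483  -265.63659255]
 [ 438.74657195 -264.89508458]]
```

Call:
apply_moves(commands=[[0,0,0,-0.118],[0,0,0,-0.118],[0,0,0,-0.118],[0,0,0,-0.118],[0,0,0,-0.118]])

```text
clock: 48.77
eef_pos: [0.5985, 0.2657, 0.1958]
tool_rot: [0.413, 0.911, -0.001, -0.001]
ft_force: [-0.3, 0.2, -0.1]
grip_width: 0.0853
grasp_force: 0.0
```

Call:
apply_moves(commands=[[0,0,0,-0.118],[0,0,0,-0.118],[0,0,0,-0.118],[0,0,0,-0.118],[0,0,0,-0.118]])

```text
clock: 49.18
eef_pos: [0.5986, 0.2657, 0.1958]
tool_rot: [0.117, 0.993, -0.001, -0.002]
ft_force: [-0.8, 0.3, -0.6]
grip_width: 0.0855
grasp_force: 0.0
```

Call:
apply_moves(commands=[[0,0,0,-0.118],[0,0,0,-0.118],[0,0,0,-0.118],[0,0,0,0],[0,0,0,0]])

```text
clock: 49.6
eef_pos: [0.5988, 0.2658, 0.1964]
tool_rot: [-0.064, 0.998, -0.0, -0.001]
ft_force: [-0.0, 0.6, 0.0]
grip_width: 0.085
grasp_force: 0.0
```

Run:
```python
from h import *
plan(.4928,.1032,.15,187.9)
```

```text
t49.6 at [0.5988 0.2658 0.1964] yaw 187.3 F [-0.   0.6  0. ] w 0.085 | roll -0.010  tx 6.37 ty -7.32 tz 2.32
```

Call:
apply_moves(commands=[[0.64,-0.73,0,0],[0.64,-0.73,0,0],[0.64,-0.73,0,0],[0.64,-0.73,0,0],[0.64,-0.73,0,0]])

```text
clock: 50.02
eef_pos: [0.5445, 0.1846, 0.1972]
tool_rot: [-0.064, 0.998, -0.0, -0.001]
ft_force: [-0.0, -0.1, 0.7]
grip_width: 0.0854
grasp_force: 0.0
```

Call:
apply_moves(commands=[[0.64,-0.73,0,0],[0.64,-0.73,0,0],[0.64,-0.73,0.5,0],[0.64,-0.73,0.9,0],[0.64,-0.73,0.9,0]])

```text
clock: 50.43
eef_pos: [0.4912, 0.104, 0.1517]
tool_rot: [-0.064, 0.998, 0.0, 0.001]
ft_force: [-0.4, 0.5, 0.6]
grip_width: 0.0851
grasp_force: 0.0
```

Call:
apply_moves(commands=[[0,0,0,0],[0,0,0,0],[0,0,0,0],[0,0,0,0],[0,0,0,0]])

```text
clock: 50.85
eef_pos: [0.4929, 0.1055, 0.1529]
tool_rot: [-0.065, 0.998, 0.0, 0.001]
ft_force: [0.0, -1.1, 0.4]
grip_width: 0.0852
grasp_force: 0.0
```

Run:
```python
from h import *
c=shot('wrist','w15'); print(labels(c,(0,0,640,480)), pots(c,(0,0,640,480)),pots(shot('scene'),(225,180,350,300)))
plan(.4928,.1035,.047,187.3)
```

```text
{'blue': array([492.9, 104.3,  36.2,  36.3])} {'blue': (array([0.4919, 0.1039]), 0.0298), 'yellow': (array([ 0.4345, -0.1125]), 0.0277), 'red': (array([ 0.5969, -0.054 ]), 0.0294)} {'blue': None, 'yellow': (array([ 0.4352, -0.1166]), 0.0295), 'red': (array([ 0.6019, -0.0467]), 0.0282)}
t51.0 at [0.4924 0.1054 0.1525] yaw 187.5 F [-0.4  0.6 -0.5] w 0.0855 | roll 0.003  tx -0.01 ty -0.10 tz 5.28
```

Call:
apply_moves(commands=[[0,-0.08,0.7,0],[0,0,0.9,0],[0,0,0.9,0],[0,0,0.9,0],[0,0,0.9,0]])

```text
clock: 51.37
eef_pos: [0.4924, 0.1036, 0.0655]
tool_rot: [-0.065, 0.998, 0.0, 0.001]
ft_force: [-0.2, 0.5, -0.6]
grip_width: 0.0851
grasp_force: 0.0
```

Call:
apply_moves(commands=[[0,0,0.6,0],[0,0,0.3,0],[0,0,0.08,0],[0,0,0,0],[0,0,0,0]])

```text
clock: 51.78
eef_pos: [0.4926, 0.1034, 0.0471]
tool_rot: [-0.065, 0.998, 0.0, 0.001]
ft_force: [0.6, 0.2, 0.8]
grip_width: 0.0854
grasp_force: 0.0
```

Call:
apply_moves(commands=[[0,0,0,0],[0,0,0,0],[0,0,0,0],[0,0,0,0],[0,0,0,0]], claw=1)

```text
clock: 52.2
eef_pos: [0.4926, 0.1034, 0.0477]
tool_rot: [-0.065, 0.998, 0.0, 0.001]
ft_force: [-1.9, 0.4, 5.3]
grip_width: 0.0583
grasp_force: 64.1
```

Call:
apply_moves(commands=[[0,0,-0.5,0],[0,0,-0.9,0],[0,0,-0.9,0],[0,0,-0.9,0],[0,0,-0.9,0]])

```text
clock: 52.62
eef_pos: [0.4914, 0.1029, 0.1295]
tool_rot: [-0.065, 0.998, -0.0, -0.0]
ft_force: [0.9, -0.7, -2.6]
grip_width: 0.0584
grasp_force: 64.7
```

Call:
apply_moves(commands=[[0,0,-0.9,0],[0,0,0,0],[0,0,0,0],[0,0,0,0],[0,0,0,0]])

```text
clock: 53.03
eef_pos: [0.4906, 0.1028, 0.1449]
tool_rot: [-0.065, 0.998, -0.0, -0.001]
ft_force: [0.9, 0.4, -2.0]
grip_width: 0.0584
grasp_force: 64.7
```

Run:
```python
from h import *
plan(.4881,-.2768,.15,187.9)
```

```text
t53.0 at [0.4906 0.1028 0.1449] yaw 187.5 F [ 0.9  0.4 -2. ] w 0.0584 | roll -0.007  tx 2.73 ty -18.78 tz -0.25
```

Blue is held (width 58 mm, about 2 N of added weight). I'll take it to the middle compartment.

Call:
apply_moves(commands=[[0.14,-0.94,0,0],[0.14,-0.94,0,0],[0.14,-0.94,0,0],[0.14,-0.94,0,0],[0.14,-0.94,0,0]])

```text
clock: 53.45
eef_pos: [0.489, 0.0073, 0.1448]
tool_rot: [-0.065, 0.998, 0.0, -0.001]
ft_force: [0.2, -0.1, -2.4]
grip_width: 0.0582
grasp_force: 64.9
```

Call:
apply_moves(commands=[[0.14,-0.94,0,0],[0.14,-0.94,0,0],[0.14,-0.94,0,0],[0.14,-0.94,0,0],[0.14,-0.94,0,0]])

```text
clock: 53.87
eef_pos: [0.4874, -0.0877, 0.1448]
tool_rot: [-0.065, 0.998, 0.0, -0.001]
ft_force: [0.2, -0.3, -2.0]
grip_width: 0.0584
grasp_force: 64.9
```

Call:
apply_moves(commands=[[0.14,-0.94,0,0],[0.14,-0.94,0,0],[0.14,-0.94,0,0],[0.14,-0.94,0,0],[0.14,-0.94,0,0]])

```text
clock: 54.28
eef_pos: [0.4857, -0.1826, 0.1447]
tool_rot: [-0.065, 0.998, 0.001, -0.001]
ft_force: [-0.1, -0.2, -2.2]
grip_width: 0.0581
grasp_force: 64.9
```

Call:
apply_moves(commands=[[0.14,-0.94,0,0],[0.14,-0.94,0,0],[0.14,-0.94,0,0],[0.14,-0.94,0,0],[0.14,-0.94,0,0]])

```text
clock: 54.7
eef_pos: [0.4841, -0.2774, 0.1446]
tool_rot: [-0.065, 0.998, 0.001, -0.001]
ft_force: [0.3, 0.2, -2.4]
grip_width: 0.0581
grasp_force: 64.9
```

Call:
apply_moves(commands=[[0,0,0.5,0],[0,0,0.5,0],[0,0,0,0],[0,0,0,0],[0,0,0,0]])

```text
clock: 55.12
eef_pos: [0.4848, -0.2759, 0.1257]
tool_rot: [-0.066, 0.998, 0.001, -0.001]
ft_force: [-0.5, 0.2, -1.6]
grip_width: 0.058
grasp_force: 65.1
```

Run:
```python
from h import *
c=shot('wrist','w16'); p=bot.get_obs()['eef_pos']
# predicted rack inner/outer corners at z=.028 in the wrist picture, and dark-edge check in the scene view
u=np.array([.9905,.137]);v=np.array([-.137,.9905]);o=np.array([.4881,-.2768])
for n in('wrist',):
    i=c['image'].copy()
    for s in(-.135,-.0445,.0445,.135):
        for t in(-.05,.05):
            q=px(c,[*(o+s*u+t*v),.028])[0]; cv2.circle(i,tuple(map(int,np.clip(q,-999,2000))),4,(0,0,255),1)
    cv2.imwrite('pics/w16b.png',i)
plan(.4881,-.2768,.054,187.5)
```

```text
t55.2 at [ 0.4852 -0.2762  0.1262] yaw 187.5 F [ 0.8  1.1 -2.1] w 0.0581 | roll 0.001  tx -0.14 ty -0.05 tz 3.61
```

View pics/w16b.png

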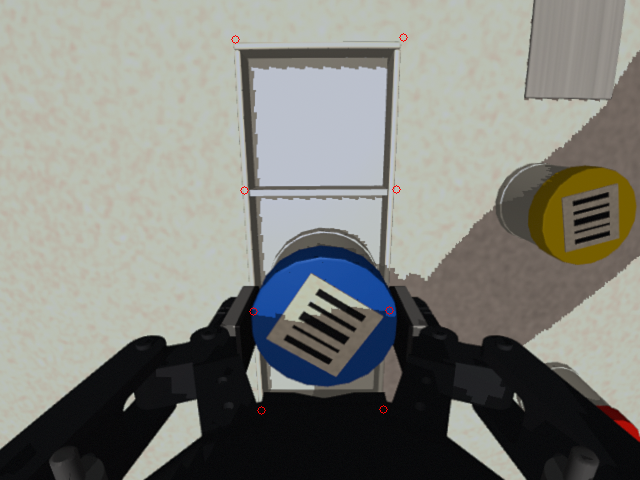

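The overlay matches: the predicted rack corners fall within 4 px (about 2 mm) of the seen ones, with the cross wall at row 192 against 190. I'll lower blue.

Call:
apply_moves(commands=[[-0.2,-0.05,0.5,0],[0,0,0.8,0],[0,0,0.8,0],[0,0,0.7,0],[0,0,0.4,0]])

```text
clock: 55.58
eef_pos: [0.4887, -0.2766, 0.0604]
tool_rot: [-0.065, 0.998, 0.001, -0.001]
ft_force: [0.5, 0.8, -2.8]
grip_width: 0.0581
grasp_force: 65.1
```

Call:
apply_moves(commands=[[0,0,0.3,0],[0,0,0.12,0],[0,0,0.05,0],[0,0,0,0],[0,0,0,0]])

```text
clock: 56.0
eef_pos: [0.4898, -0.2778, 0.0537]
tool_rot: [-0.065, 0.998, -0.0, 0.001]
ft_force: [-0.9, -0.7, -2.1]
grip_width: 0.0583
grasp_force: 65.1
```

Run:
```python
from h import *
plan(.4890,-.2768,.0517,187.5)
```

```text
t56.0 at [ 0.4898 -0.2778  0.0537] yaw 187.5 F [-0.9 -0.7 -2.1] w 0.0583 | roll -0.001  tx 0.03 ty 0.06 tz 0.10
```

Call:
apply_moves(commands=[[0,0.04,0.05,0],[0,0,0.04,0],[0,0,0,0],[0,0,0,0],[0,0,0,0]])

```text
clock: 56.42
eef_pos: [0.4895, -0.2768, 0.0518]
tool_rot: [-0.065, 0.998, -0.0, 0.001]
ft_force: [-0.5, -0.0, 2.0]
grip_width: 0.0582
grasp_force: 65.2
```

Call:
apply_moves(commands=[[0,0,0,0],[0,0,0,0],[0,0,0,0],[0,0,0,0],[0,0,0,0]], claw=0.14)

```text
clock: 56.83
eef_pos: [0.4891, -0.2767, 0.051]
tool_rot: [-0.065, 0.998, 0.0, -0.0]
ft_force: [-0.2, 0.1, -0.2]
grip_width: 0.073
grasp_force: 0.0
```

Call:
apply_moves(commands=[[0,0,-0.4,0],[0,0,-0.9,0],[0,0,-0.9,0],[0,0,-0.9,0],[0,0,-0.9,0]])

```text
clock: 57.25
eef_pos: [0.4891, -0.2767, 0.1325]
tool_rot: [-0.065, 0.998, -0.0, 0.0]
ft_force: [0.2, 0.0, -1.3]
grip_width: 0.0732
grasp_force: 0.0
```

Call:
apply_moves(commands=[[0,0,-0.6,0],[0,0,0,0],[0,0,0,0],[0,0,0,0],[0,0,0,0]], claw=0)

```text
clock: 57.67
eef_pos: [0.4883, -0.2762, 0.1419]
tool_rot: [-0.065, 0.998, 0.001, -0.001]
ft_force: [0.3, 0.1, -0.6]
grip_width: 0.0852
grasp_force: 0.0
```

Run:
```python
from h import *
c=shot('wrist'); print(labels(c,(0,0,640,480)), pots(c,(0,0,640,480)))
plan(.4342,-.1230,.15,187.5)
```

```text
{'yellow': array([ 434.3, -121.6,   36.4,   36.5])} {'blue': (array([ 0.4906, -0.2764]), 0.0303), 'yellow': (array([ 0.4342, -0.122 ]), 0.0297), 'red': None}
t57.7 at [ 0.4884 -0.2763  0.1419] yaw 187.5 F [ 0.6 -0.  -0.8] w 0.0854 | roll -0.001  tx 1.68 ty 7.95 tz -0.41
```

Call:
apply_moves(commands=[[0.17,0.8,0,0],[0.17,0.8,0,0],[0.17,0.8,0,0],[0.17,0.8,0,0],[0.17,0.8,0,0]])

```text
clock: 58.13
eef_pos: [0.4609, -0.1987, 0.1421]
tool_rot: [-0.065, 0.998, 0.0, -0.001]
ft_force: [-0.2, 0.9, -0.1]
grip_width: 0.0852
grasp_force: 0.0
```

Call:
apply_moves(commands=[[0.17,0.8,0,0],[0.17,0.8,0,0],[0.17,0.8,0,0],[0.17,0.8,0,0],[0.15,0.77,0,0]])

```text
clock: 58.55
eef_pos: [0.4341, -0.1221, 0.1423]
tool_rot: [-0.065, 0.998, 0.0, -0.001]
ft_force: [0.1, 0.7, -0.7]
grip_width: 0.0853
grasp_force: 0.0
```

Call:
apply_moves(commands=[[0,0,0,0],[0,0,0,0],[0,0,0.5,0],[0,0,0.8,0],[0,0,0.5,0]])

```text
clock: 58.97
eef_pos: [0.4352, -0.1238, 0.106]
tool_rot: [-0.065, 0.998, -0.0, -0.0]
ft_force: [-0.7, -0.1, 0.3]
grip_width: 0.085
grasp_force: 0.0
```

Run:
```python
from h import *
c=shot('wrist'); print(labels(c,(0,0,640,480)), pots(c,(0,0,640,480)))
plan(.4343,-.1225,.055,187.5)
```

```text
{'yellow': array([ 434.7, -122.4,   35.7,   35.7])} {'blue': (array([ 0.4923, -0.2802]), 0.0308), 'yellow': (array([ 0.4338, -0.1227]), 0.03), 'red': None}
t59.0 at [ 0.4338 -0.1234  0.1043] yaw 187.4 F [-0.6  0.2 -2. ] w 0.0855 | roll -0.001  tx -0.03 ty 0.04 tz 2.47
```

Next I'll descend, grip and lift yellow, then head for the near compartment at (0.4015,-0.289).

Call:
apply_moves(commands=[[0,0.04,0.8,0],[0,0,0.8,0],[0,0,0.5,0],[0,0,0.25,0],[0,0,0.1,0]])

```text
clock: 59.43
eef_pos: [0.4347, -0.1227, 0.0573]
tool_rot: [-0.065, 0.998, 0.0, -0.001]
ft_force: [-0.1, 0.3, -1.1]
grip_width: 0.0854
grasp_force: 0.0
```

Call:
apply_moves(commands=[[0,0,0,0],[0,0,0,0],[0,0,0,0],[0,0,0,0],[0,0,0,0]])

```text
clock: 59.85
eef_pos: [0.4354, -0.1223, 0.0587]
tool_rot: [-0.065, 0.998, -0.0, 0.001]
ft_force: [0.1, -0.5, 0.8]
grip_width: 0.0852
grasp_force: 0.0
```

Call:
apply_moves(commands=[[0,0,0,0],[0,0,0,0],[0,0,0,0],[0,0,0,0],[0,0,0,0]], claw=1)

```text
clock: 60.27
eef_pos: [0.4351, -0.1224, 0.0589]
tool_rot: [-0.065, 0.998, -0.0, 0.0]
ft_force: [-1.3, -1.1, 5.7]
grip_width: 0.058
grasp_force: 63.3
```

Call:
apply_moves(commands=[[0,0,-0.5,0],[0,0,-0.9,0],[0,0,-0.9,0],[0,0,-0.9,0],[0,0,-0.9,0]])

```text
clock: 60.68
eef_pos: [0.4343, -0.122, 0.1404]
tool_rot: [-0.065, 0.998, 0.0, -0.001]
ft_force: [-0.1, 0.5, -2.5]
grip_width: 0.0579
grasp_force: 64.8
```

Call:
apply_moves(commands=[[0,0,-0.4,0],[0,0,0,0],[0,0,0,0],[0,0,0,0],[0,0,0,0]])

```text
clock: 61.1
eef_pos: [0.4339, -0.1219, 0.1467]
tool_rot: [-0.065, 0.998, 0.0, -0.001]
ft_force: [0.3, -0.2, -2.8]
grip_width: 0.0581
grasp_force: 64.8
```

Run:
```python
from h import *
plan(.4012,-.2888,.13,187.9)
```

```text
t61.1 at [ 0.4339 -0.1219  0.1467] yaw 187.5 F [ 0.3 -0.2 -2.8] w 0.0581 | roll -0.007  tx 2.77 ty -8.04 tz 0.84
```

Call:
apply_moves(commands=[[0.28,-0.8,0,0],[0.28,-0.8,0,0],[0.28,-0.8,0,0],[0.28,-0.8,0,0],[0.28,-0.8,0,0]])

```text
clock: 61.52
eef_pos: [0.4167, -0.2055, 0.1469]
tool_rot: [-0.065, 0.998, 0.001, -0.001]
ft_force: [0.3, -0.1, -2.0]
grip_width: 0.0577
grasp_force: 65.0
```

Call:
apply_moves(commands=[[0.28,-0.8,0,0],[0.28,-0.8,0,0],[0.28,-0.8,0,0],[0.28,-0.8,0,0],[0.25,-0.84,0,0]])

```text
clock: 61.93
eef_pos: [0.3999, -0.2891, 0.1468]
tool_rot: [-0.065, 0.998, 0.001, -0.001]
ft_force: [0.0, -0.3, -1.4]
grip_width: 0.0583
grasp_force: 65.0
```

Call:
apply_moves(commands=[[0,0,0,0],[0,0,0,0],[0,0,0.5,0],[0,0,0.8,0],[0,0,0.5,0]])

```text
clock: 62.35
eef_pos: [0.4003, -0.2874, 0.1102]
tool_rot: [-0.066, 0.998, 0.001, -0.001]
ft_force: [-1.3, -0.7, -1.8]
grip_width: 0.058
grasp_force: 65.1
```

Run:
```python
from h import *
plan(.4012,-.2888,.0629,187.9)
```

```text
t62.4 at [ 0.4003 -0.2874  0.1102] yaw 187.5 F [-1.3 -0.7 -1.8] w 0.058 | roll -0.006  tx -0.04 ty -0.07 tz 2.36
```

Call:
apply_moves(commands=[[-0.04,-0.07,0.8,0],[0,0,0.7,0],[0,0,0.4,0],[0,0,0.2,0],[0,0,0.1,0]])

```text
clock: 62.77
eef_pos: [0.4015, -0.2893, 0.0671]
tool_rot: [-0.066, 0.998, 0.001, -0.001]
ft_force: [-1.3, -0.5, -2.8]
grip_width: 0.0576
grasp_force: 65.1
```

Call:
apply_moves(commands=[[0,0,0.06,0],[0,0,0.04,0],[0,0,0,0],[0,0,0,0],[0,0,0,0]])

```text
clock: 63.18
eef_pos: [0.4022, -0.2904, 0.0666]
tool_rot: [-0.065, 0.998, -0.0, 0.0]
ft_force: [-0.2, 0.6, -1.7]
grip_width: 0.0577
grasp_force: 65.1
```

Run:
```python
from h import *
plan(.4012,-.2888,.0629,187.9)
```

```text
t63.2 at [ 0.4022 -0.2904  0.0666] yaw 187.5 F [-0.2  0.6 -1.7] w 0.0577 | roll -0.007  tx 0.04 ty 0.08 tz 0.19
```

Call:
apply_moves(commands=[[0,0.06,0.1,0],[0,0,0.08,0],[0,0,0,0],[0,0,0,0],[0,0,0,0]])

```text
clock: 63.6
eef_pos: [0.4019, -0.289, 0.0629]
tool_rot: [-0.065, 0.998, -0.0, 0.0]
ft_force: [-1.2, 0.5, 4.0]
grip_width: 0.0582
grasp_force: 65.4
```

Call:
apply_moves(commands=[[0,0,0,0],[0,0,0,0],[0,0,0,0],[0,0,0,0],[0,0,0,0]], claw=0.14)

```text
clock: 64.02
eef_pos: [0.4018, -0.289, 0.0624]
tool_rot: [-0.065, 0.998, -0.0, -0.0]
ft_force: [-0.6, 0.0, 0.0]
grip_width: 0.0735
grasp_force: 0.0
```

Call:
apply_moves(commands=[[0,0,-0.4,0],[0,0,-0.9,0],[0,0,-0.9,0],[0,0,-0.9,0],[0,0,-0.9,0]])

```text
clock: 64.43
eef_pos: [0.4017, -0.2889, 0.1439]
tool_rot: [-0.065, 0.998, -0.0, 0.0]
ft_force: [-0.1, -0.2, -0.5]
grip_width: 0.0736
grasp_force: 0.0
```

Call:
apply_moves(commands=[[0,0,-0.4,0],[0,0,0,0],[0,0,0,0],[0,0,0,0],[0,0,0,0]], claw=0)

```text
clock: 64.85
eef_pos: [0.401, -0.2884, 0.1492]
tool_rot: [-0.065, 0.998, 0.001, -0.001]
ft_force: [-0.8, -0.9, -0.3]
grip_width: 0.0851
grasp_force: 0.0
```

Run:
```python
from h import *
c=shot('wrist'); print(labels(c,(0,0,640,480)), pots(c,(0,0,640,480)))
c=shot(); print(labels(c))
plan(.6,-.054,.15,187.5)
```

```text
{'yellow': array([ 402.8, -288.4,   36.8,   36.7])} {'blue': (array([ 0.4949, -0.2901]), 0.0265), 'yellow': (array([ 0.4021, -0.2885]), 0.0305), 'red': None}
{'red': array([599.9, -54.3,  37.9,  38.2])}
t65.0 at [ 0.4011 -0.2885  0.1494] yaw 187.5 F [-0.5 -0.2  0.1] w 0.0854 | roll -0.001  tx -11.39 ty 10.33 tz -0.03
```

Call:
apply_moves(commands=[[-0.88,0.8,0,0],[-0.88,0.8,0,0],[-0.88,0.8,0,0],[-0.88,0.8,0,0],[-0.88,0.8,0,0]])

```text
clock: 65.37
eef_pos: [0.4789, -0.1972, 0.1498]
tool_rot: [-0.065, 0.998, 0.0, -0.001]
ft_force: [-0.0, 0.1, -0.8]
grip_width: 0.0855
grasp_force: 0.0
```

Call:
apply_moves(commands=[[-0.88,0.8,0,0],[-0.88,0.8,0,0],[-0.88,0.8,0,0],[-0.88,0.8,0,0],[-0.88,0.8,0,0]])

```text
clock: 65.78
eef_pos: [0.5557, -0.1063, 0.1496]
tool_rot: [-0.065, 0.998, 0.0, -0.001]
ft_force: [0.1, -0.6, 0.2]
grip_width: 0.0854
grasp_force: 0.0
```

Call:
apply_moves(commands=[[-0.88,0.8,0,0],[-0.88,0.8,0,0],[-0.83,0.73,0.3,0],[0,0,0.6,0],[0,0,0.5,0]])

```text
clock: 66.2
eef_pos: [0.6012, -0.0532, 0.1211]
tool_rot: [-0.066, 0.998, 0.0, -0.0]
ft_force: [-0.8, 0.1, -0.3]
grip_width: 0.0857
grasp_force: 0.0
```

Call:
apply_moves(commands=[[0,0,0,0],[0,0,0,0],[0,0,0,0],[0,0,0,0],[0,0,0,0]])

```text
clock: 66.62
eef_pos: [0.601, -0.0551, 0.1233]
tool_rot: [-0.065, 0.998, -0.0, 0.001]
ft_force: [0.1, 0.7, 0.7]
grip_width: 0.0853
grasp_force: 0.0
```

Run:
```python
from h import *
c=shot('wrist'); print(labels(c,(0,0,640,480)), pots(c,(0,0,640,480)))
plan(.6,-.054,.066,187.5)
```

```text
{'red': array([600.3, -53. ,  35.9,  35.8])} {'blue': None, 'yellow': None, 'red': (array([ 0.5995, -0.0532]), 0.0297)}
t66.7 at [ 0.601  -0.055   0.1233] yaw 187.4 F [ 0.4 -0.9 -0.1] w 0.0853 | roll -0.001  tx 0.04 ty 0.06 tz 2.87
```

Call:
apply_moves(commands=[[0.04,0.06,0.7,0],[0,0,0.9,0],[0,0,0.6,0],[0,0,0.4,0],[0,0,0.25,0]])

```text
clock: 67.08
eef_pos: [0.5993, -0.0535, 0.0647]
tool_rot: [-0.065, 0.998, 0.0, -0.001]
ft_force: [0.2, 0.1, -0.5]
grip_width: 0.0855
grasp_force: 0.0
```

Call:
apply_moves(commands=[[0,0,0,0],[0,0,0,0],[0,0,0,0],[0,0,0,0],[0,0,0,0]])

```text
clock: 67.5
eef_pos: [0.6004, -0.0534, 0.0663]
tool_rot: [-0.065, 0.998, -0.0, 0.001]
ft_force: [-0.2, 0.4, -0.9]
grip_width: 0.0858
grasp_force: 0.0
```

Call:
apply_moves(commands=[[0,0,0,0],[0,0,0,0],[0,0,0,0],[0,0,0,0],[0,0,0,0]], claw=1)

```text
clock: 67.92
eef_pos: [0.6005, -0.0535, 0.0663]
tool_rot: [-0.065, 0.998, -0.0, 0.001]
ft_force: [0.6, -1.3, 4.6]
grip_width: 0.0579
grasp_force: 64.8
```

Call:
apply_moves(commands=[[0,0,-0.5,0],[0,0,-0.9,0],[0,0,-0.9,0],[0,0,-0.9,0],[0,0,-0.9,0]])

```text
clock: 68.33
eef_pos: [0.5989, -0.0532, 0.1478]
tool_rot: [-0.065, 0.998, 0.0, -0.001]
ft_force: [-0.1, -0.6, -2.2]
grip_width: 0.0578
grasp_force: 64.6
```

Call:
apply_moves(commands=[[0,0,-0.2,0],[0,0,0,0],[0,0,0,0],[0,0,0,0],[0,0,0,0]])

```text
clock: 68.75
eef_pos: [0.5987, -0.0533, 0.1497]
tool_rot: [-0.065, 0.998, 0.0, -0.002]
ft_force: [0.6, -0.7, -2.9]
grip_width: 0.058
grasp_force: 64.6
```

Run:
```python
from h import *
plan(.5775,-.2644,.15,187.9)
```

```text
t68.8 at [ 0.5987 -0.0533  0.1497] yaw 187.5 F [ 0.6 -0.7 -2.9] w 0.058 | roll -0.007  tx 2.50 ty -10.31 tz -0.01
```

Call:
apply_moves(commands=[[0.21,-0.86,0,0],[0.21,-0.86,0,0],[0.21,-0.86,0,0],[0.21,-0.86,0,0],[0.21,-0.86,0,0]])

```text
clock: 69.17
eef_pos: [0.5894, -0.1419, 0.1502]
tool_rot: [-0.065, 0.998, 0.0, -0.001]
ft_force: [-0.1, 0.3, -2.7]
grip_width: 0.0586
grasp_force: 64.8
```

Call:
apply_moves(commands=[[0.21,-0.86,0,0],[0.21,-0.86,0,0],[0.21,-0.86,0,0],[0.21,-0.86,0,0],[0.21,-0.86,0,0]])

```text
clock: 69.58
eef_pos: [0.5797, -0.23, 0.1501]
tool_rot: [-0.065, 0.998, 0.001, -0.001]
ft_force: [0.9, -0.9, -2.1]
grip_width: 0.058
grasp_force: 64.8
```

Call:
apply_moves(commands=[[0.21,-0.86,0,0],[0.2,-0.85,0,0],[0,0,0,0],[0,0,0.8,0],[0,0,0.8,0]])

```text
clock: 70.0
eef_pos: [0.5772, -0.2647, 0.1194]
tool_rot: [-0.065, 0.998, -0.0, 0.001]
ft_force: [-1.1, -0.7, -1.9]
grip_width: 0.0582
grasp_force: 64.8
```

Run:
```python
from h import *
plan(.5775,-.2644,.0703,187.5)
```

```text
t70.0 at [ 0.5772 -0.2647  0.1194] yaw 187.4 F [-1.1 -0.7 -1.9] w 0.0582 | roll -0.001  tx -0.01 ty 0.01 tz 2.45
```

Call:
apply_moves(commands=[[0,0,0.8,0],[0,0,0.7,0],[0,0,0.4,0],[0,0,0.2,0],[0,0,0.1,0]])

```text
clock: 70.42
eef_pos: [0.5764, -0.2637, 0.0744]
tool_rot: [-0.065, 0.998, 0.001, -0.001]
ft_force: [0.3, -0.4, -1.0]
grip_width: 0.058
grasp_force: 64.8
```

Call:
apply_moves(commands=[[0,0,0.1,0],[0,0,0.04,0],[0,0,0,0],[0,0,0,0],[0,0,0,0]])

```text
clock: 70.83
eef_pos: [0.5772, -0.2646, 0.0734]
tool_rot: [-0.065, 0.998, -0.0, 0.001]
ft_force: [0.3, -0.3, -1.9]
grip_width: 0.058
grasp_force: 64.8
```

Run:
```python
from h import *
plan(.5775,-.2644,.0703,187.5)
```

```text
t70.8 at [ 0.5772 -0.2646  0.0734] yaw 187.5 F [ 0.3 -0.3 -1.9] w 0.058 | roll -0.001  tx -0.02 ty 0.01 tz 0.16
```

Now I'll release red, rise, move clear of the top view and check everything.

Call:
apply_moves(commands=[[0,0,0.1,0],[0,0,0.06,0],[0,0,0,0],[0,0,0,0],[0,0,0,0]])

```text
clock: 71.25
eef_pos: [0.5772, -0.2646, 0.0703]
tool_rot: [-0.065, 0.998, -0.0, 0.001]
ft_force: [-0.0, 0.1, 4.3]
grip_width: 0.0579
grasp_force: 65.2
```

Call:
apply_moves(commands=[[0,0,0,0],[0,0,0,0],[0,0,0,0],[0,0,0,0],[0,0,0,0]], claw=0.14)

```text
clock: 71.67
eef_pos: [0.5767, -0.2643, 0.0692]
tool_rot: [-0.065, 0.998, 0.0, -0.0]
ft_force: [-0.6, -0.9, 0.3]
grip_width: 0.0734
grasp_force: 0.0
```

Call:
apply_moves(commands=[[0,0,-0.4,0],[0,0,-0.9,0],[0,0,-0.9,0],[0,0,-0.9,0],[0,0,-0.9,0]])

```text
clock: 72.08
eef_pos: [0.5768, -0.2644, 0.1509]
tool_rot: [-0.065, 0.998, -0.0, 0.0]
ft_force: [1.6, 0.9, 1.0]
grip_width: 0.0731
grasp_force: 0.0
```

Call:
apply_moves(commands=[[0,0,-0.9,0],[0,0,-0.9,0],[0.9,0,-0.9,0],[0.9,0,-0.9,0],[0.9,0,0,0]])

```text
clock: 72.5
eef_pos: [0.5247, -0.2723, 0.2264]
tool_rot: [-0.065, 0.998, -0.002, 0.003]
ft_force: [0.1, -0.4, 0.5]
grip_width: 0.0733
grasp_force: 0.0
```

Call:
apply_moves(commands=[[0.9,0,0,0],[0.9,0,0,0],[0.9,0,0,0],[0.9,0,0,0],[0.9,0,0,0]])

```text
clock: 72.92
eef_pos: [0.4332, -0.2831, 0.2223]
tool_rot: [-0.065, 0.998, -0.0, 0.0]
ft_force: [0.5, -0.8, 0.6]
grip_width: 0.0733
grasp_force: 0.0
```

Call:
apply_moves(commands=[[0,0.9,0,0],[0,0.9,0,0],[0,0.9,0,0],[0,0.9,0,0],[0,0,0,0]])

```text
clock: 73.33
eef_pos: [0.4239, -0.2094, 0.2223]
tool_rot: [-0.066, 0.998, 0.001, 0.0]
ft_force: [-0.5, 0.4, -0.5]
grip_width: 0.0738
grasp_force: 0.0
```

Run:
```python
from h import *
plan(.4,-.2,.2)
c=shot('top','t20'); print(labels(c,(270,135,560,300)))
for n,lo,hi,box,z in [('orange',(3,120,80),(18,255,255),(190,150,240,210),.05),('handle',(0,0,0),(180,255,45),(200,150,280,200),.069),('gaugewhite',(0,0,130),(180,60,255),(204,232,270,275),.113),('green',(50,80,30),(75,255,255),(190,210,300,310),.003)]:
    for q in blobs(c,lo,hi,box)[:3]: print(n,cv2.minAreaRect((w(c,q.reshape(-1,2),z)*1000).astype(np.float32)))
i=c['image'][90:315,190:560]; cv2.imwrite('pics/t20c.png',cv2.resize(i,None,fx=2.15,fy=2.15,interpolation=cv2.INTER_CUBIC))
```

```text
t73.3 at [ 0.4239 -0.2094  0.2223] yaw 187.6 F [-0.5  0.4 -0.5] w 0.0738 | roll -0.000  tx 1.12 ty 0.62 tz 1.11
{'yellow': array([ 401.4, -291.1,   37.9,   39.6]), 'red': array([ 578.2, -267.1,   37.9,   38.5])}
orange ((594.229736328125, 321.76910400390625), (54.19361877441406, 52.209835052490234), 7.357693672180176)
handle ((591.94384765625, 259.69085693359375), (129.09828186035156, 51.42847442626953), 89.0910873413086)
gaugewhite ((454.5367736816406, 286.50177001953125), (98.50386810302734, 15.59847354888916), 89.21391296386719)
gaugewhite ((422.353515625, 239.7360076904297), (21.2261962890625, 42.457069396972656), 7.523014545440674)
gaugewhite ((408.7995300292969, 311.3634338378906), (27.74285125732422, 36.5394287109375), 7.5064592361450195)
green ((417.5556640625, 273.71234130859375), (119.02793884277344, 169.24502563476562), 8.470043182373047)
```

View pics/t20c.png

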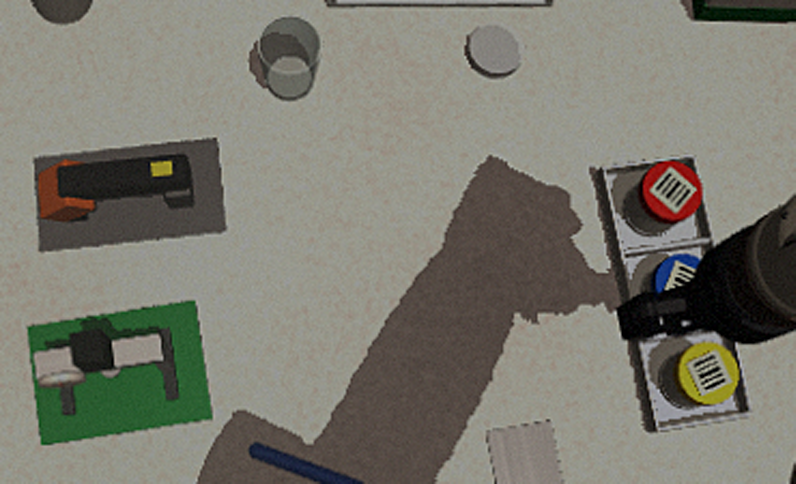

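The final view shows red, blue and yellow each upright in its own compartment. The gauge and scanner are on the middle of their mats, the beaker and dish are where they were, and the arm is clear. I'll hand the job in.

```bash
python3 -c "
from workcell import bot
print(bot.job_done())"
```

```text
the job is handed in; nothing more can be done
None
```

I gauged and then scanned all three pots in the order blue, yellow, red, racked them one per compartment, put the gauge and scanner back on their mats, and handed the job in at about 73 s; no verdict came back, and I could not read the gauge or confirm the scans directly.

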